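# Fetch the clay rocket from behind the glaze jars

### The arm

A 6-joint arm with a two-finger parallel gripper is mounted at the origin on the work surface. World frame = base frame: x ahead of the robot, y to its left, z up, the work surface at z = 0. Lengths are in mm, angles in rad, forces in N, time in s.
With the tool pointing down it reaches from about 350 to 875 mm from the base axis. Payload 4.2 kg.
Tool frame: the origin (TCP) lies midway between the tips of the shut fingers; the grasp point (between the pads) lies arm.grip_depth behind it (arm.grip_depth is the distance from the TCP to the grasp point, in mm); z points along the fingers, y is the direction in which the jaws open and shut (so a half turn about z gives the same grasp; the last joint's range is limited). The gripper opens to 85 mm and grips with 20 to 120 N. Pads are 22 mm wide; open, the fingers measure 114 mm over their backs; the gripper's body (76 mm by 85 mm) begins 54 mm behind the grasp point. The pads swing forward as they close: fully open they stand 13 mm farther back than shut.
Start: joints at [-0.916, 0.385, 0.008, 0, -1.194, -0.259], TCP at [240.98, -576.652, 231.312] pointing down, gripper open.
Joint ranges: [-3.14, 3.14], [-1.21, 2.06], [-1.07, 1.41], [-3.16, 2.05], [-2.99, -0.16], [-3.1, 3.1]. Speed limits (rad/s): [2.79, 2.79, 3.14, 3.14, 3.14, 3.14].

### API

Orientations are given as a unit quaternion [x, y, z, w].
In Python, from bench import arm gives the robot as it stands.
- The arm moves only by the tool play_rows, never from a script. Its argument "motion" is one flat list of numbers, 7 for each row, row after row: the opening in per cent of the stroke, from 0 (shut) to 100 (fully open), then the shift along the world's x, y, z in cm, then the turn, a rotation vector about the world's x, y, z in degrees. A call has 1 to 5 rows; each row is the pose to reach, as a shift and turn from the pose commanded when the call began; what a row does not reach only later rows make up. A row lasts 1/8 s, in which the tool goes at most 62.5 mm and 10.7 degrees, less where a joint would pass 70% of its speed; a pose out of reach is approached as far as the arm can. A call with a gripper value outside its range is refused whole. The fingers move at their own pace and stop on an object; the grip force is fixed at half the most. Time passes only in rows, so rows that repeat a pose let the fingers close. It gives the time, the measured TCP pose, the force and the opening at its end, in the units of the state.
- arm.read_state(): the state, without advancing time (a new reading comes with each control period).
- arm.get_image(name): name is "scene" or "top" or "wrist"; returns (picture, depth): 384x512x3 uint8, red, green, blue; 384x512 float32, mm along the optical axis (not along the pixel's ray), 0 where there is no reading.
- arm.camera_info(name): a dict with "fovy" (degrees; the focal length in pixels is half the picture's height over the tangent of half this angle, whatever the lens; pixels are square), "cx", "cy" (the principal point, pixels), "R" (3x3) and "t" (3): a world point X has camera coordinates R X + t. Camera axes: x right, y down, z forward; pixel columns grow to the right and rows downward; lengths in mm; the calibration is good to about 2 mm. The wrist camera is an equidistant fisheye: a pixel r from the principal point sees the ray r / f radians off the axis. A picture is of the moment at which its call begins: read the wrist's pose just before it. camera_info takes no time and is no camera call; for the wrist camera it gives the pose at the moment of the call.
- arm.job_done(): hands the job in, once; it reports no verdict.
Trained networks look in the newest picture that a camera, given by its name, has taken for a name from the list of things; names that differ only in an ending like _2 or _b are one class to them, and where a whole thing is asked for, a point or a joint stands for the part that bears it (a point fixed in the world has none). Each returns a list of dicts, best first, with "confidence" (0 to 1); they miss things now and then, are a little off and sometimes report something else, mostly with a low value. They report only what shows in the picture. A call takes as long as a camera call. They do not tell look-alikes from the thing itself.
- arm.outline_of(thing, camera): "mask" (384x512 bool, what is visible of it) and "extent" ([left, top, width, height] in pixels, round what is visible of it).
- arm.place_of(thing, camera): "uv" ([column, row] in pixels: a listed point, or the origin of a listed thing).
The state is a dict: "clock": time; "joints": joint angles; "joint_vel": joint speeds; "joint_efforts": joint torques, N m; "position": TCP position; "ee_rot": TCP orientation; "contact_force": force on the tool from outside, world axes, zero at the start; "wrist_torque": the same for the moment, N m; "gripper_width": finger opening in mm.
Only numpy, scipy, OpenCV 4.12 (cv2) and the standard library are available. Lean on these libraries where they do the work, as an engineer would, in place of code of your own. Each camera call takes 0.05 s, during which the arm holds its last target.

### The job

The clay rocket in the ware tray is boxed in by three glaze jars: first move all three jars to the white side board, then take the rocket out and set it down gently, upright in the middle of the turquoise banding wheel. Only after that put each jar back upright, centred on the coaster of its own colour. Do not tip anything over, and leave the terracotta bowl alone.

Things in the scene. Friction and masses are not known exactly. Their poses are not given: they have to be found in the camera images.
- red_jar: red glaze jar: white plastic jar with red screw cap and red band, upright, 120 mm tall, loose, about 0.2 kg. Body 52 mm across; the cap, 54 mm across with straight sides, is the top 28 mm and the place to grip. Origin: centre of its underside, z up. Starts on the red coaster.
- yellow_jar: yellow glaze jar: white plastic jar with yellow screw cap and yellow band, upright, 120 mm tall, loose, about 0.2 kg. Body 52 mm across; the cap, 54 mm across with straight sides, is the top 28 mm and the place to grip. Origin: centre of its underside, z up. Starts on the yellow coaster.
- blue_jar: blue glaze jar: white plastic jar with blue screw cap and blue band, upright, 120 mm tall, loose, about 0.2 kg. Body 52 mm across; the cap, 54 mm across with straight sides, is the top 28 mm and the place to grip. Origin: centre of its underside, z up. Starts on the blue coaster.
- red_coaster: red coaster, home of the red jar: red disc 74 mm across, 4 mm thick, fixed on the tray floor; its rim shows round the jar. Origin: centre of its underside, 12 mm above the table; the jar stands 4 mm above it. Its x axis points to the tray's back wall. The coasters lie in front (-x), left and right of the rocket, 66 mm from it, 93 mm (front to side) apart; which colour is where varies.
- yellow_coaster: yellow coaster, home of the yellow jar: yellow disc 74 mm across, 4 mm thick, fixed on the tray floor; its rim shows round the jar. Origin: centre of its underside, 12 mm above the table; the jar stands 4 mm above it. Its x axis points to the tray's back wall. The coasters lie in front (-x), left and right of the rocket, 66 mm from it, 93 mm (front to side) apart; which colour is where varies.
- blue_coaster: blue coaster, home of the blue jar: blue disc 74 mm across, 4 mm thick, fixed on the tray floor; its rim shows round the jar. Origin: centre of its underside, 12 mm above the table; the jar stands 4 mm above it. Its x axis points to the tray's back wall. The coasters lie in front (-x), left and right of the rocket, 66 mm from it, 93 mm (front to side) apart; which colour is where varies.
- clay_rocket: Grey-brown clay rocket with portholes, loose, 0.16 kg, 72 mm tall, upright on the wooden tray's floor (12 mm above the table). Lower 44 mm: straight cylinder 50 mm across, the place to grip; above it tapers. Origin: centre of underside, z up; yaw means nothing. The fixed tray has only a back wall (on the coasters' +x side), top 52 mm above the table, 43 mm behind the rocket's axis.
- side_board: White side board for setting the jars aside: fixed flat slab 270 mm along its x, 130 mm along its y, 15 mm thick, with room for the three jars in a row along x. Origin: centre of its underside, on the table; top 15 mm above it.
- banding_wheel: Turquoise banding wheel (potter's turntable), locked so that it does not turn: fixed, flat round head 180 mm across with two pale rings, its top 55 mm above the table. Origin: centre of its foot on the table; the middle of the head is straight above.
- test_bowl: Bystander: small loose terracotta bowl, 70 mm across, 35 mm tall, beside the work, to be left alone. Origin: centre of its underside.
Not all that is in view belongs to the job. There is more than one size of the yellow_jar; the job needs the largest. There is more than one size of the red_jar; the one meant has the size given above.

How it is judged (in metres and radians):
On the way, in this order (a step that is already met when the one before it is completed fails the run):
1. all three jars stand upright and released on the side board (x of red_jar in the frame of side_board between -0.13 and 0.13 m and y of red_jar in the frame of side_board between -0.062 and 0.062 m and z of red_jar in the frame of side_board between 0.01 and 0.02 m and angle between each of red_jar, yellow_jar, blue_jar's own z axis and vertical below 0.1 rad and linear speed of each of red_jar, yellow_jar, blue_jar below 0.03 m/s and contact force between the fingers and red_jar below 0.1 N and x of yellow_jar in the frame of side_board between -0.13 and 0.13 m and y of yellow_jar in the frame of side_board between -0.062 and 0.062 m and z of yellow_jar in the frame of side_board between 0.01 and 0.02 m and contact force between the fingers and yellow_jar below 0.1 N and x of blue_jar in the frame of side_board between -0.13 and 0.13 m and y of blue_jar in the frame of side_board between -0.062 and 0.062 m and z of blue_jar in the frame of side_board between 0.01 and 0.02 m and contact force between the fingers and blue_jar below 0.1 N), for 0.2 s.
2. the rocket stands upright and released in the middle of the banding wheel while the jars wait on the side board (all of step 1 and horizontal distance between clay_rocket and banding_wheel below 0.015 m and z of clay_rocket in the frame of banding_wheel between 0.051 and 0.06 m and angle between clay_rocket's own z axis and vertical below 0.1 rad and linear speed of clay_rocket below 0.03 m/s and contact force between the fingers and clay_rocket below 0.1 N), for 0.2 s.
At the end, for the whole second after the job is handed in: The rocket stands upright, released and at rest on the banding wheel within 15 mm of its middle; each jar stands upright, released and at rest on the coaster of its own colour, within 13 mm of its centre. Upright means within 0.1 rad (horizontal distance between clay_rocket and banding_wheel below 0.015 m and z of clay_rocket in the frame of banding_wheel between 0.051 and 0.06 m and angle between each of clay_rocket, red_jar, yellow_jar, blue_jar's own z axis and vertical below 0.1 rad and linear speed of each of clay_rocket, red_jar, yellow_jar, blue_jar below 0.03 m/s and contact force between the fingers and clay_rocket below 0.1 N and horizontal distance between red_jar and red_coaster below 0.013 m and z of red_jar in the frame of red_coaster between 0 and 0.008 m and contact force between the fingers and red_jar below 0.1 N and horizontal distance between yellow_jar and yellow_coaster below 0.013 m and z of yellow_jar in the frame of yellow_coaster between 0 and 0.008 m and contact force between the fingers and yellow_jar below 0.1 N and horizontal distance between blue_jar and blue_coaster below 0.013 m and z of blue_jar in the frame of blue_coaster between 0 and 0.008 m and contact force between the fingers and blue_jar below 0.1 N); the robot touches nothing.
It fails at once if a jar or the rocket is tipped by more than 0.6 rad (angle between any of clay_rocket, red_jar, yellow_jar, blue_jar's own z axis and vertical above 0.6 rad).
It fails at once if the rocket is dropped (falls free at more than 0.6 m/s, from about 2 cm) (linear speed of clay_rocket above 0.6 m/s and contact force between the fingers and clay_rocket below 0.1 N).
It fails at once if the terracotta bowl is moved by more than 30 mm (distance of test_bowl from where it was at the start of the episode above 0.03 m).
It also fails if it takes over 147 s, if anything falls off the work surface, if the arm or the gripper's body presses on something with over 40 N, if the wrist force passes 120 N, or if a joint passes its speed limit or range.

## Working session

There is one attempt and no reset: what is moved stays moved. The work goes in short steps, Python scripts to look and compute and a tool call to move; the robot and the scene stay as the last step left them, time stands still between calls to the robot, and variables do not carry over. Pictures are saved under pics/ and viewed, and the job is handed in when it is done.

Besides the shell and the picture viewer there is one more tool, called after ">>>" in YAML: its name, and indented under it one key for each argument. play_rows: Moves the arm, as the interface text tells. Its arguments: {"type":"object","properties":{"motion":{"type":"array","items":{"type":"number"}}},"required":["motion"]}

```bash
ls; mkdir -p pics
python3 - <<'E'
from bench import arm
import cv2
for n in ("scene","top"):
    p,d=arm.get_image(n); cv2.imwrite(f"pics/{n}0.png",cv2.cvtColor(p,cv2.COLOR_RGB2BGR))
    i=arm.camera_info(n); print(n,i)
print(arm.read_state(), arm.grip_depth)
E
```

```text
pics
scene {'fovy': 48.75962645337678, 'cx': 256.6135551544704, 'cy': 193.65216098027736, 'R': array([[ 0.87606812,  0.48215283, -0.00577064],
       [ 0.36530392, -0.67147098, -0.64473232],
       [-0.31473433,  0.5627214 , -0.76438664]]), 't': array([-472.38167601, -167.10437841, 1139.23672233])}
top {'fovy': 54.71188757066235, 'cx': 254.04294589910276, 'cy': 188.8834251387515, 'R': array([[-2.57522994e-03, -9.99422032e-01,  3.38964693e-02],
       [-9.96944509e-01, -8.04397458e-05, -7.81129911e-02],
       [ 7.80705709e-02, -3.39940579e-02, -9.96368100e-01]]), 't': array([-30.55383543, 503.65801164, 945.78261718])}
{'clock': 0.1, 'joints': array([-9.16406004e-01,  3.85512101e-01,  6.75667661e-03, -4.13443565e-04,
       -1.19400216e+00, -2.58651584e-01]), 'joint_vel': array([-0.00138039,  0.00045702,  0.0048117 ,  0.00228262,  0.00047011,
       -0.00110712]), 'joint_efforts': array([-4.96204793e-04, -3.93318272e+01,  1.88929707e+01,  4.19795841e+00,
       -2.55899438e-03,  4.69523087e-06]), 'position': array([ 240.77105365, -576.19837754,  230.31231172]), 'ee_rot': array([-1.96505860e-01,  9.80502141e-01,  9.64905362e-04, -2.59819685e-04]), 'contact_force': array([-0.08217516,  0.10101725, -0.09976618]), 'wrist_torque': array([ 0.01152379, -0.03523444, -0.03146646]), 'gripper_width': 85.83563978980033} 18.700000000000003
```

View pics/scene0.png

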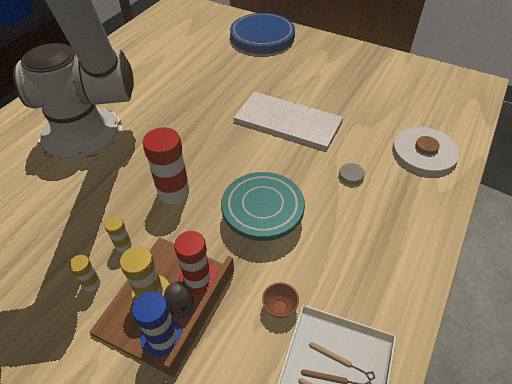

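View pics/top0.png

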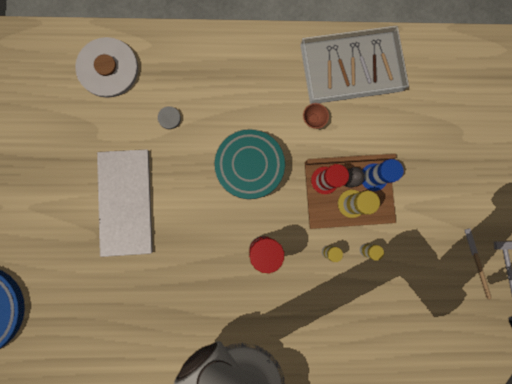

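```bash
cat > h.py <<'E'
from bench import arm
import numpy as np, cv2
def cloud(n):
    p,d=arm.get_image(n); i=arm.camera_info(n)
    f=192/np.tan(np.radians(i['fovy'])/2)
    v,u=np.mgrid[0:384,0:512].astype(float)
    if n=='wrist':
        du,dv=u-i['cx'],v-i['cy']; r=np.hypot(du,dv)+1e-9; th=r/f
        t=np.tan(np.minimum(th,1.4)); x=du/r*t; y=dv/r*t
    else: x=(u-i['cx'])/f; y=(v-i['cy'])/f
    C=np.stack([x*d,y*d,d],-1)
    X=(C-i['t'])@i['R']
    X[d<=0]=np.nan
    hsv=cv2.cvtColor(p,cv2.COLOR_RGB2HSV)
    return p,d,X,hsv
def save(p,name,s=1,box=None):
    if box: p=p[box[1]:box[3],box[0]:box[2]]
    cv2.imwrite('pics/'+name,cv2.cvtColor(cv2.resize(p,None,fx=s,fy=s,interpolation=cv2.INTER_CUBIC),cv2.COLOR_RGB2BGR))
def circ(m,X):
    c=max(cv2.findContours(m.astype(np.uint8),cv2.RETR_EXTERNAL,cv2.CHAIN_APPROX_NONE)[0],key=cv2.contourArea)
    P=X[m][:,:2]; h=cv2.convexHull(P[np.isfinite(P).all(1)].astype(np.float32))
    return cv2.minEnclosingCircle(h)
E
python3 - <<'E'
from h import *
for n in('top','scene'):
    p,d,X,hsv=cloud(n)
    for t in ['red_jar','yellow_jar','blue_jar','red_coaster','yellow_coaster','blue_coaster','clay_rocket','side_board','banding_wheel','test_bowl']:
        o=arm.outline_of(t,n)
        for k in o[:4]:
            m=k['mask']; Z=X[...,2]
            if m.sum()<5: continue
            zz=np.nanpercentile(Z[m],97)
            mm=m&(Z>zz-6)
            (c,r)=circ(mm,X)
            print(n,t,round(k['confidence'],2),k['extent'],'ztop',round(float(zz),1),'c',np.round(c,1),'r',round(r,1),'med',np.round(np.nanmedian(X[mm],0),1))
E
```

```text
top red_jar 0.82 [318.7, 164.2, 30.9, 26.6] ztop 138.9 c [ 528.  -219.7] r 27.0 med [ 526.8 -219.5  136.3]
top red_jar 0.8 [247.7, 234.5, 38.2, 40.5] ztop 172.2 c [348.  -53.7] r 37.8 med [347.9 -53.8 169.7]
top yellow_jar 0.83 [320.0, 245.8, 21.9, 14.2] ztop 83.3 c [ 341.1 -226.1] r 17.7 med [ 340.6 -225.3   80.8]
top yellow_jar 0.6 [340.5, 193.1, 38.4, 21.9] ztop 138.6 c [ 465. -291.] r 27.2 med [ 464.2 -290.3  136.4]
top yellow_jar 0.51 [360.0, 241.4, 25.2, 21.0] ztop 83.4 c [ 344.8 -326.9] r 18.2 med [ 344.8 -326.2   81. ]
top blue_jar 0.76 [363.9, 156.5, 41.5, 29.9] ztop 138.5 c [ 539.  -349.4] r 27.0 med [ 538.9 -348.7  136.2]
top blue_jar 0.19 [98.0, 147.8, 54.7, 108.5] ztop 19.0 c [471.8 301.3] r 146.7 med [467.5 303.5  15.9]
top red_coaster 0.56 [315.3, 165.1, 23.9, 32.0] ztop 19.7 c [ 528.1 -218. ] r 36.6 med [ 519.1 -199.7   16.4]
top red_coaster 0.4 [347.2, 165.5, 17.3, 24.3] ztop 84.6 c [ 533.5 -285.7] r 15.3 med [ 533.1 -284.    81.9]
top yellow_coaster 0.72 [340.8, 189.0, 12.1, 28.3] ztop 19.7 c [ 466.9 -286.7] r 35.6 med [ 472.  -269.8   16.3]
top blue_coaster 0.46 [3
[... 1356 characters left out ...]
0. ] r 36.6 med [ 547.4 -233.8   16.9]
scene blue_coaster 0.72 [143.5, 322.8, 41.6, 33.0] ztop 19.5 c [ 537.1 -352.5] r 35.8 med [ 545.9 -375.3   16.8]
scene clay_rocket 0.59 [161.9, 280.9, 32.1, 37.1] ztop 84.0 c [ 542.7 -301.1] r 32.0 med [ 534.  -287.6   81.6]
scene side_board 0.77 [234.8, 91.6, 105.7, 57.7] ztop 18.6 c [469.6 298.1] r 147.0 med [477.4 297.5  16. ]
scene banding_wheel 0.97 [221.4, 170.6, 87.1, 71.7] ztop 58.5 c [565.5 -20.6] r 90.5 med [568.4 -27.1  56.1]
scene test_bowl 0.89 [260.9, 280.4, 38.8, 40.2] ztop 37.1 c [ 695.9 -193.5] r 35.1 med [ 692.9 -187.4   35.2]
scene test_bowl 0.38 [131.0, 292.4, 46.2, 53.9] ztop 138.4 c [ 540.  -351.8] r 27.0 med [ 540.7 -352.4  136.6]
```

Run:
```python
from h import *
p,d,X,hsv=cloud('top')
save(p,'crop1.png',4,(235,150,410,275))
for n in('top','scene'):
    p,d,X,hsv=cloud(n)
    o=arm.outline_of('side_board',n)[0]['mask']
    P=X[o&(X[...,2]>10)][:,:2].astype(np.float32)
    print(n,cv2.minAreaRect(P))
s=arm.read_state();print(s['clock'],s['position'])
```

```text
top ((471.5279541015625, 303.75067138671875), (270.37152099609375, 131.1941680908203), 3.36234188079834)
scene ((469.26812744140625, 301.2968444824219), (271.51287841796875, 135.72608947753906), 2.7852160930633545)
1.45 [ 240.97516245 -576.65422729  231.32249655]
```

View pics/crop1.png

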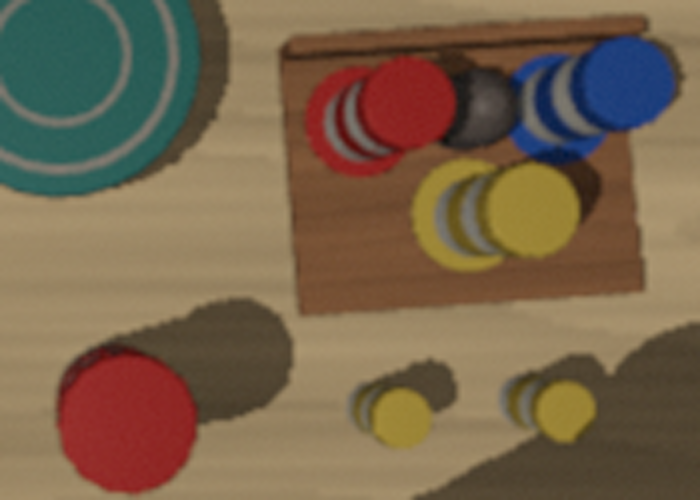

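Tray jars: yellow (368,203) is 120 mm tall with r 27, while the other yellows at (334,254) and (376,252) are only about 80 mm tall. Red (337,177) has r 27 and its top at 136, while the red at (266,255) is oversize (r 38, 170 tall). The crop confirms the tray ones stand on their coasters, so I'll use those.

>>> play_rows:
  motion: [100, 5, 6, 0, 0, 0, -9, 100, 9, 11, 0, 0, 0, -17.5, 100, 13, 16.5, 0, 0, 0, -17.5, 100, 17, 21.5, 0, 0, 0, -17.5, 100, 20, 25.5, 0, 0, 0, -17.5]

```text
clock: 2.08
position: [435.0, -329.2, 231.7]
ee_rot: [-0.045, 0.999, -0.0, 0.0]
contact_force: [0.5, 0.3, -0.6]
gripper_width: 85.7
```

>>> play_rows:
  motion: [100, 2.45, 3.02, 0, 0, 0, 0, 100, 2.45, 3.02, -4, 0, 0, 0, 100, 2.45, 3.02, -8, 0, 0, 0, 100, 2.45, 3.02, -10, 0, 0, 0, 100, 2.45, 3.02, -10, 0, 0, 0]

```text
clock: 2.7
position: [457.5, -300.4, 129.9]
ee_rot: [-0.045, 0.999, 0.001, -0.002]
contact_force: [0.5, -0.7, -0.3]
gripper_width: 85.3
```

Run:
```python
from h import *
p,d,X,hsv=cloud('wrist'); save(p,'w1.png',1.4)
p,d,X,hsv=cloud('scene'); save(p,'s1.png',3,(60,170,300,370))
```

```text
(no output)
```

View pics/w1.png

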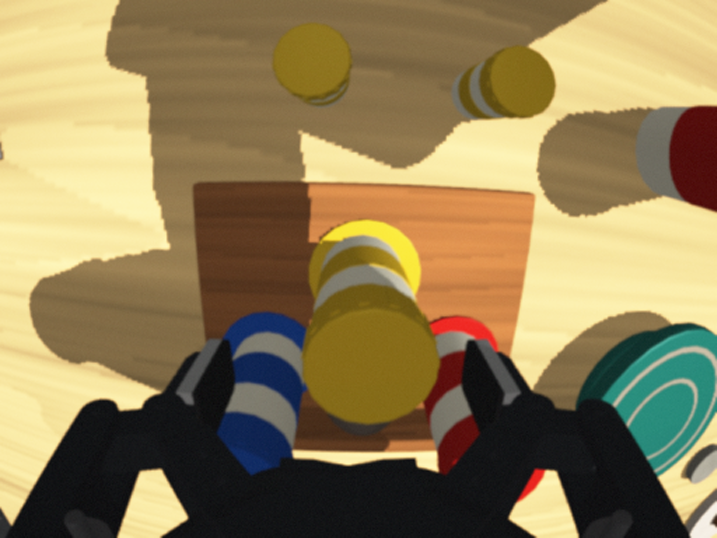

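View pics/s1.png

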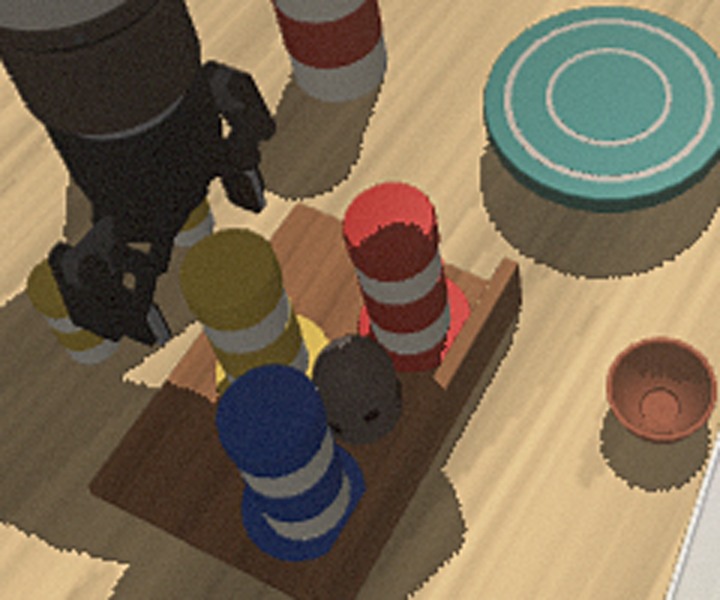

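```bash
python3 -c "
from h import *
print(arm.read_state()['position'],arm.read_state()['ee_rot'])"
```

```text
[ 459.07025215 -301.0814284   132.19066375] [-4.53195142e-02  9.98972266e-01 -4.54108798e-04  5.89772154e-04]
```

>>> play_rows:
  motion: [100, 0.65, 0.95, 0, 0, 0, 0, 100, 0.65, 0.95, -1.5, 0, 0, 0, 100, 0.65, 0.95, -3.1, 0, 0, 0, 100, 0.65, 0.95, -3.1, 0, 0, 0, 100, 0.65, 0.95, -3.1, 0, 0, 0]

```text
clock: 3.42
position: [464.9, -291.4, 100.1]
ee_rot: [-0.045, 0.999, -0.0, -0.0]
contact_force: [-0.2, 1.0, 0.3]
gripper_width: 85.3
```

Run:
```python
from h import *
P=[]
for k in range(4):
    p,d,X,hsv=cloud('wrist'); P.append(arm.read_state()['position'])
print(np.round(P,1)); save(p,'w2.png',1.4)
```

```text
[[ 465.1 -291.4  100.4]
 [ 465.2 -291.4  100.6]
 [ 465.2 -291.4  100.7]
 [ 465.2 -291.4  100.7]]
```

View pics/w2.png

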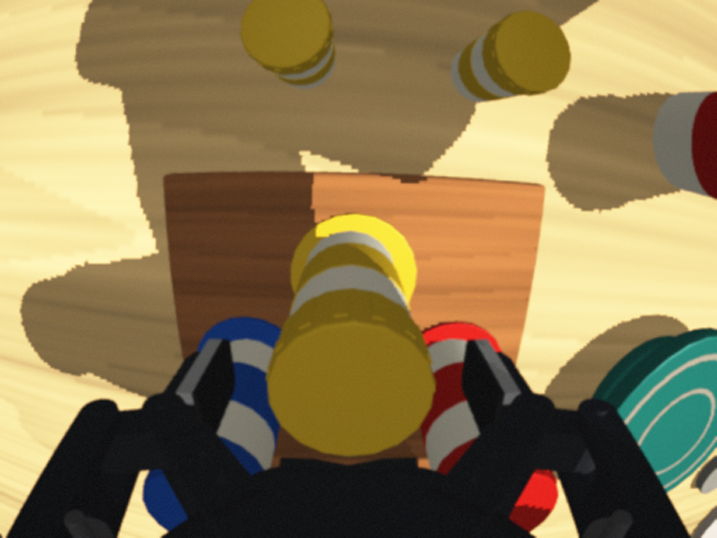

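>>> play_rows:
  motion: [60, 0, 0, 0, 0, 0, 0, 40, 0, 0, 0, 0, 0, 0, 40, 0, 0, 0, 0, 0, 0, 40, 0, 0, 0, 0, 0, 0, 40, 0, 0, 0, 0, 0, 0]

```text
clock: 4.25
position: [465.4, -291.4, 100.8]
ee_rot: [-0.045, 0.999, -0.0, 0.0]
contact_force: [0.0, 0.4, 3.8]
gripper_width: 52.7
```

>>> play_rows:
  motion: [40, 0, 0, 0, 0, 0, 0, 40, 0, 0, 0.5, 0, 0, 0, 40, 0, 0, 2, 0, 0, 0, 40, 0, 0, 4, 0, 0, 0, 40, 0, 0, 4, 0, 0, 0]

```text
clock: 4.88
position: [465.9, -291.6, 142.1]
ee_rot: [-0.045, 0.999, -0.001, 0.002]
contact_force: [0.6, 0.3, -2.3]
gripper_width: 52.5
```

Run:
```python
from h import *
p,d,X,hsv=cloud('scene'); save(p,'s3.png',3,(60,170,300,370));print(np.round(arm.read_state()['position'],1))
p,d,X,hsv=cloud('wrist'); save(p,'w3.png',1.)
```

```text
[ 465.1 -291.2  140.9]
```

View pics/s3.png

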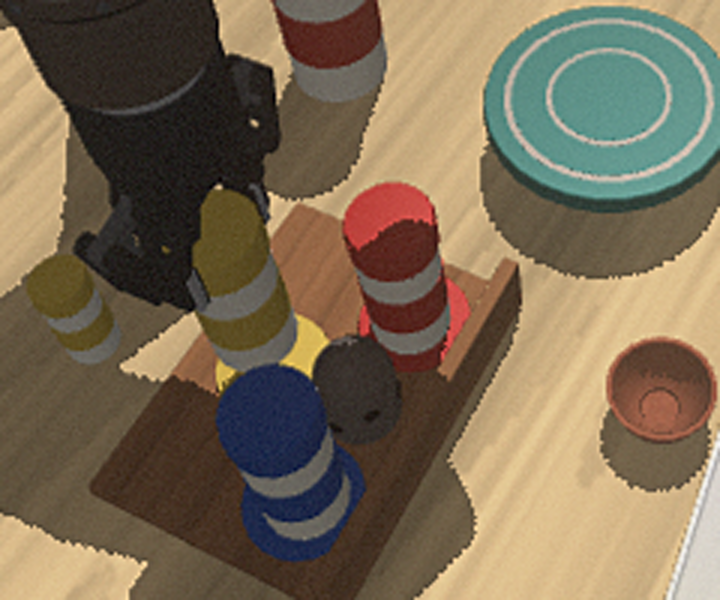

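View pics/w3.png

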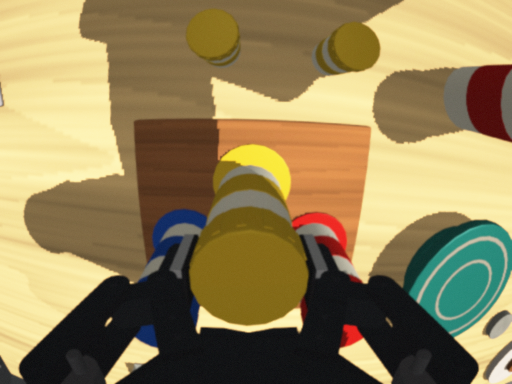

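>>> play_rows:
  motion: [40, 0, 0, 5, 0, 0, 0, 40, 0, 2, 10, 0, 0, 0, 40, 0, 7, 10, 0, 0, 0, 40, 0, 12.5, 10, 0, 0, 0, 40, 0, 18, 10, 0, 0, 0]

```text
clock: 5.6
position: [464.0, -109.7, 239.3]
ee_rot: [-0.045, 0.999, 0.0, -0.001]
contact_force: [0.7, 0.4, -1.9]
gripper_width: 53.1
```

>>> play_rows:
  motion: [40, 0, 5.5, 0, 0, 0, 0, 40, 0, 11, 0, 0, 0, 0, 40, 0, 16.5, 0, 0, 0, 0, 40, 0, 22, 0, 0, 0, 0, 40, -2, 27, 0, 0, 0, 0]

```text
clock: 6.22
position: [444.6, 160.7, 239.1]
ee_rot: [-0.045, 0.999, -0.001, -0.001]
contact_force: [0.3, 0.3, -2.1]
gripper_width: 52.7
```

>>> play_rows:
  motion: [40, -3, 5, 0, 0, 0, 0, 40, -5, 9, 0, 0, 0, 0, 40, -5.6, 12, 0, 0, 0, 0, 40, -5.6, 14, -2, 0, 0, 0, 40, -5.6, 14, -6, 0, 0, 0]

```text
clock: 6.85
position: [389.2, 300.9, 180.0]
ee_rot: [-0.046, 0.999, 0.001, 0.001]
contact_force: [-1.0, 0.2, -2.5]
gripper_width: 52.7
```

Run:
```python
from h import *
p,d,X,hsv=cloud('top'); save(p,'t4.png',1.);print(np.round(arm.read_state()['position'],1),arm.read_state()['ee_rot'])
p,d,X,hsv=cloud('wrist'); save(p,'w4.png',1.)
print(np.round(arm.read_state()['position'],1))
```

```text
[385.7 296.7 173.3] [-0.04475935  0.99898115 -0.00359456 -0.00451048]
[386.  296.  175.3]
```

View pics/t4.png

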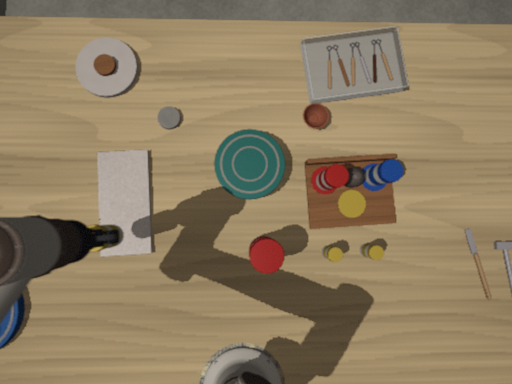

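View pics/w4.png

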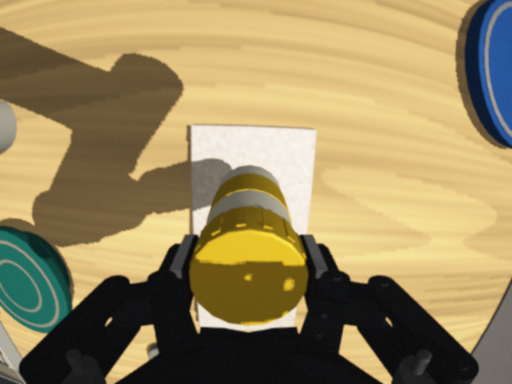

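>>> play_rows:
  motion: [40, 0, 0, 0, 0, 0, 0, 40, 0, 0, -2, 0, 0, 0, 40, 0, 0, -4, 0, 0, 0, 40, 0, 0, -6, 0, 0, 0, 40, 0, 0, -6, 0, 0, 0]

```text
clock: 7.58
position: [389.2, 298.6, 120.7]
ee_rot: [-0.045, 0.999, -0.0, -0.0]
contact_force: [-0.3, 1.0, -1.7]
gripper_width: 52.7
```

>>> play_rows:
  motion: [40, 0, 0, 0, 0, 0, 0, 40, 0, 0, 0, 0, 0, 0, 40, 0, 0, 0, 0, 0, 0, 40, 0, 0, -1, 0, 0, 0, 40, 0, 0, -1, 0, 0, 0]

```text
clock: 8.2
position: [388.3, 298.1, 109.2]
ee_rot: [-0.045, 0.999, -0.001, -0.001]
contact_force: [-0.3, 0.3, -1.6]
gripper_width: 52.5
```

Run:
```python
from h import *
p,d,X,hsv=cloud('scene'); save(p,'s5.png',3,(200,50,400,200));
s=arm.read_state();print(np.round(s['position'],1),s['ee_rot'],s['contact_force'])
```

```text
[388.6 298.4 109.6] [-4.51675798e-02  9.98979062e-01 -6.81686050e-04 -5.07855419e-04] [-0.5367068   0.72439186 -2.40990064]
```

View pics/s5.png

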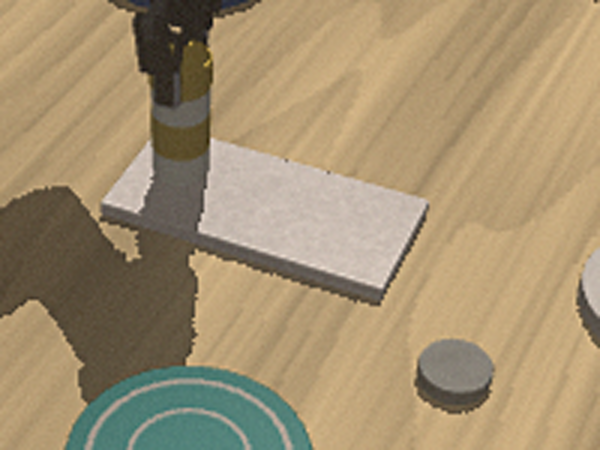

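>>> play_rows:
  motion: [40, 0, 0, -0.5, 0, 0, 0, 40, 0, 0, -0.9, 0, 0, 0, 40, 0, 0, -1.1, 0, 0, 0, 40, 0, 0, -1.1, 0, 0, 0, 40, 0, 0, -1.1, 0, 0, 0]

```text
clock: 8.88
position: [389.0, 298.7, 99.8]
ee_rot: [-0.045, 0.999, -0.0, 0.0]
contact_force: [-1.9, -0.6, 5.2]
gripper_width: 52.5
```

>>> play_rows:
  motion: [100, 0, 0, 0, 0, 0, 0, 100, 0, 0, 0, 0, 0, 0, 100, 0, 0, 0, 0, 0, 0, 100, 0, 0, 0, 0, 0, 0, 100, 0, 0, 0, 0, 0, 0]

```text
clock: 9.5
position: [388.9, 298.8, 99.2]
ee_rot: [-0.045, 0.999, -0.0, -0.0]
contact_force: [0.0, 0.2, 0.3]
gripper_width: 85.1
```

>>> play_rows:
  motion: [100, 0, 0, 2, 0, 0, 0, 100, 0, 0, 5, 0, 0, 0, 100, 0, 0, 9, 0, 0, 0, 100, 0, 0, 12, 0, 0, 0, 100, 0, 0, 12, 0, 0, 0]

```text
clock: 10.12
position: [389.9, 299.9, 222.0]
ee_rot: [-0.045, 0.999, 0.002, 0.002]
contact_force: [0.7, 0.7, -0.0]
gripper_width: 85.6
```

Run:
```python
from h import *
p,d,X,hsv=cloud('scene'); save(p,'s6.png',3,(200,50,400,200));
s=arm.read_state();print(np.round(s['position'],1),s['ee_rot'],s['contact_force'])
```

```text
[389.  299.1 220.1] [-4.50787609e-02  9.98982689e-01  1.07384496e-03  5.81827654e-04] [-1.26266439 -0.34611456 -0.40009454]
```

View pics/s6.png

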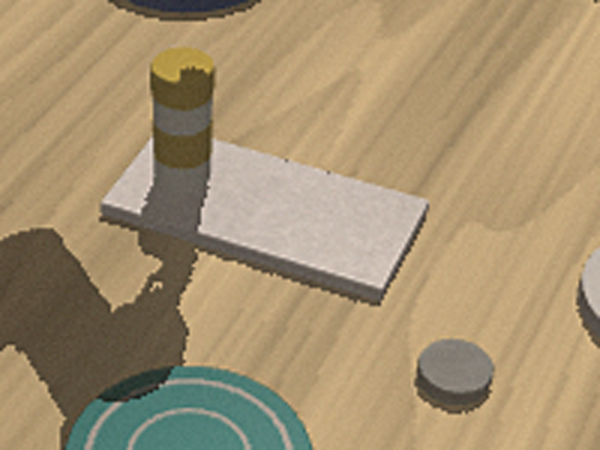

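>>> play_rows:
  motion: [100, 2, -2, 1.5, 0, 0, 0, 100, 5, -6, 1.5, 0, 0, 0, 100, 8, -11, 1.5, 0, 0, 0, 100, 11, -16, 1.5, 0, 0, 0, 100, 13.9, -21, 1.5, 0, 0, 0]

```text
clock: 10.8
position: [528.0, 87.0, 232.8]
ee_rot: [-0.045, 0.999, -0.0, -0.001]
contact_force: [0.7, 0.8, 0.1]
gripper_width: 85.4
```

>>> play_rows:
  motion: [100, 0, -5.5, 0, 0, 0, 0, 100, 0, -11, 0, 0, 0, 0, 100, 0, -16.5, 0, 0, 0, 0, 100, 0, -22, 0, 0, 0, 0, 100, 0, -26.5, 0, 0, 0, 0]

```text
clock: 11.42
position: [526.9, -178.1, 232.6]
ee_rot: [-0.045, 0.999, 0.0, -0.001]
contact_force: [1.5, -0.6, 0.7]
gripper_width: 85.5
```

>>> play_rows:
  motion: [100, 0, -3, 0, 0, 0, 0, 100, 0, -4.36, 0, 0, 0, 0, 100, 0, -4.36, -3, 0, 0, 0, 100, 0, -4.36, -7, 0, 0, 0, 100, 0, -4.36, -9, 0, 0, 0]

```text
clock: 12.05
position: [526.3, -218.8, 141.2]
ee_rot: [-0.045, 0.999, 0.001, -0.002]
contact_force: [-0.3, 0.3, 0.1]
gripper_width: 85.7
```

>>> play_rows:
  motion: [100, 0, 0, 0, 0, 0, 0, 100, 0, 0, 0, 0, 0, 0, 100, 0, 0, 0, 0, 0, 0, 100, 0, 0, 0, 0, 0, 0, 100, 0, 0, 0, 0, 0, 0]

```text
clock: 12.68
position: [528.1, -219.8, 144.8]
ee_rot: [-0.045, 0.999, -0.0, 0.0]
contact_force: [-0.3, -0.3, -0.6]
gripper_width: 85.5
```

Run:
```python
from h import *
p,d,X,hsv=cloud('scene'); save(p,'s7.png',2.5,(60,150,300,370));
p,d,X,hsv=cloud('wrist'); save(p,'w7.png',1.4)
s=arm.read_state();print(np.round(s['position'],1),s['ee_rot'],s['contact_force'])
```

```text
[ 528.  -219.9  144.6] [-4.51369553e-02  9.98980784e-01 -3.54584394e-05  2.19186268e-04] [ 0.36574133 -0.14580833  1.10026924]
```

View pics/w7.png

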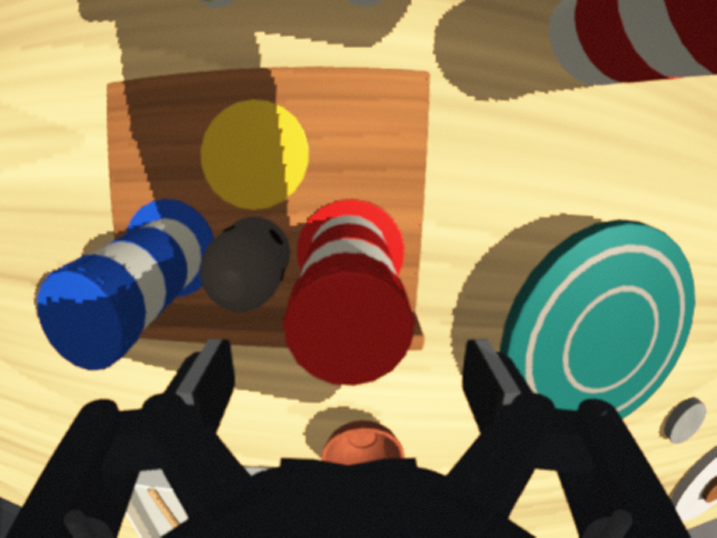

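View pics/s7.png

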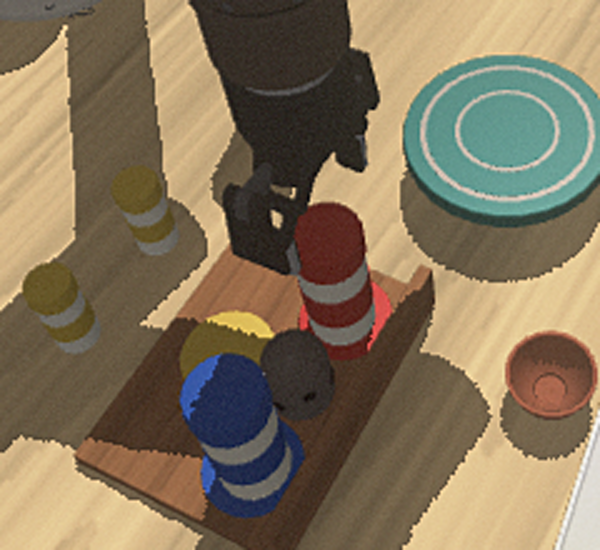

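>>> play_rows:
  motion: [100, 0, 0, -2, 0, 0, 0, 100, 0, 0, -4.4, 0, 0, 0, 100, 0, 0, -4.4, 0, 0, 0, 60, 0, 0, -4.4, 0, 0, 0, 40, 0, 0, -4.4, 0, 0, 0]

```text
clock: 13.4
position: [528.9, -220.0, 101.8]
ee_rot: [-0.045, 0.999, -0.0, 0.001]
contact_force: [1.1, 1.3, 3.1]
gripper_width: 52.7
```

>>> play_rows:
  motion: [40, 0, 0, 0, 0, 0, 0, 40, 0, 0, 0, 0, 0, 0, 40, 0, 0, 0.5, 0, 0, 0, 40, 0, 0, 3, 0, 0, 0, 40, 0, 0, 6, 0, 0, 0]

```text
clock: 14.02
position: [526.6, -219.5, 159.5]
ee_rot: [-0.045, 0.999, 0.001, -0.002]
contact_force: [0.6, 0.1, -2.1]
gripper_width: 52.4
```

>>> play_rows:
  motion: [40, 0, 0, 3, 0, 0, 0, 40, 0, 0, 7, 0, 0, 0, 40, 0, 2, 8, 0, 0, 0, 40, 0, 6, 8, 0, 0, 0, 40, 0, 11, 8, 0, 0, 0]

```text
clock: 14.65
position: [526.5, -108.2, 238.6]
ee_rot: [-0.044, 0.999, 0.001, -0.002]
contact_force: [0.9, 0.2, -1.3]
gripper_width: 52.8
```

Run:
```python
from h import *
p,d,X,hsv=cloud('scene'); save(p,'s8.png',2.5,(60,150,300,370));
s=arm.read_state();print(np.round(s['position'],1),s['ee_rot'],s['contact_force'])
```

```text
[ 526.4 -103.5  238.5] [-0.04641967  0.99891963  0.00165852 -0.0014246 ] [-1.68442755  3.05971935 -2.54102951]
```

View pics/s8.png

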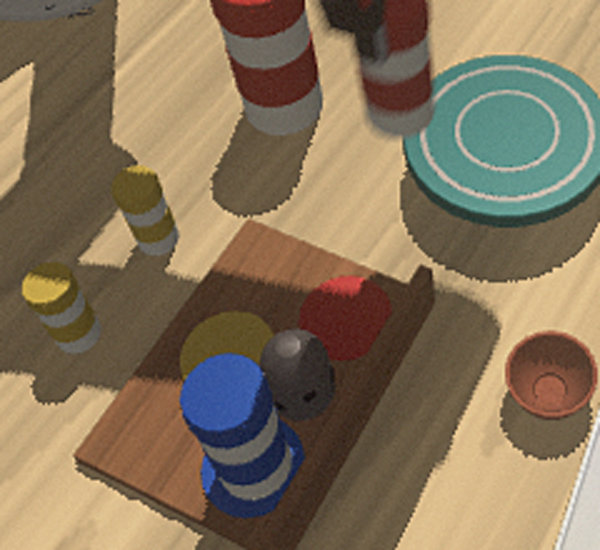

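>>> play_rows:
  motion: [40, 0, 4, 0, 0, 0, 0, 40, -1, 9, 0, 0, 0, 0, 40, -2, 14, 0, 0, 0, 0, 40, -3, 19.5, 0, 0, 0, 0, 40, -4, 25, 0, 0, 0, 0]

```text
clock: 15.32
position: [485.8, 142.0, 238.7]
ee_rot: [-0.045, 0.999, -0.0, -0.002]
contact_force: [0.5, 0.7, -1.3]
gripper_width: 52.3
```

>>> play_rows:
  motion: [40, -1, 5, 0, 0, 0, 0, 40, -1.7, 10, 0, 0, 0, 0, 40, -1.7, 14, 0, 0, 0, 0, 40, -1.7, 16.3, 0, 0, 0, 0, 40, -1.7, 16.3, 0, 0, 0, 0]

```text
clock: 15.95
position: [469.9, 304.1, 238.8]
ee_rot: [-0.046, 0.999, -0.001, -0.001]
contact_force: [-0.6, -0.3, -1.6]
gripper_width: 52.5
```

>>> play_rows:
  motion: [40, 0, 0, -3, 0, 0, 0, 40, 0, 0, -7, 0, 0, 0, 40, 0, 0, -11, 0, 0, 0, 40, 0, 0, -12.5, 0, 0, 0, 40, 0, 0, -12.5, 0, 0, 0]

```text
clock: 16.58
position: [470.9, 302.3, 114.9]
ee_rot: [-0.045, 0.999, -0.001, -0.001]
contact_force: [0.5, -0.1, -1.1]
gripper_width: 52.7
```

Run:
```python
from h import *
p,d,X,hsv=cloud('scene'); save(p,'s9.png',3,(200,50,400,200));
p,d,X,hsv=cloud('scene')
p,d,X,hsv=cloud('scene')
s=arm.read_state();print(np.round(s['position'],1),s['ee_rot'],s['contact_force'])
```

```text
[471.9 303.9 117.1] [-0.04519583  0.99897663  0.00110176  0.00134884] [-0.788681    0.58341734 -1.45764977]
```

View pics/s9.png

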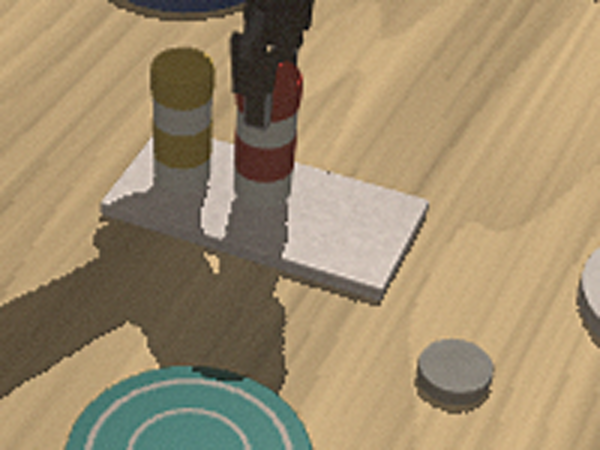

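>>> play_rows:
  motion: [40, 0, 0, -0.7, 0, 0, 0, 40, 0, 0, -1.2, 0, 0, 0, 40, 0, 0, -1.5, 0, 0, 0, 40, 0, 0, -1.6, 0, 0, 0, 40, 0, 0, -1.6, 0, 0, 0]

```text
clock: 17.35
position: [471.1, 303.2, 100.9]
ee_rot: [-0.046, 0.999, -0.0, 0.0]
contact_force: [-2.5, -1.4, 7.4]
gripper_width: 52.7
```

>>> play_rows:
  motion: [100, 0, 0, 0, 0, 0, 0, 100, 0, 0, 0, 0, 0, 0, 100, 0, 0, 0, 0, 0, 0, 100, 0, 0, 0, 0, 0, 0, 100, 0, 0, 0, 0, 0, 0]

```text
clock: 17.98
position: [470.9, 303.2, 99.2]
ee_rot: [-0.045, 0.999, -0.0, -0.0]
contact_force: [-0.3, 0.4, 0.2]
gripper_width: 85.4
```

>>> play_rows:
  motion: [100, 0, 0, 2, 0, 0, 0, 100, 0, 0, 5, 0, 0, 0, 100, 0, 0, 9, 0, 0, 0, 100, 0, 0, 13.5, 0, 0, 0, 100, 0, 0, 13.5, 0, 0, 0]

```text
clock: 18.6
position: [472.6, 304.6, 238.7]
ee_rot: [-0.045, 0.999, 0.003, 0.004]
contact_force: [-0.9, -0.6, -0.3]
gripper_width: 85.6
```

Run:
```python
from h import *
p,d,X,hsv=cloud('scene'); save(p,'s10.png',3,(200,50,400,200));
p,d,X,hsv=cloud('scene')
s=arm.read_state();print(np.round(s['position'],1),s['ee_rot'],s['contact_force'])
```

```text
[470.6 303.1 234.3] [-4.50243295e-02  9.98985819e-01  3.68766582e-04 -8.42313785e-05] [-0.72569228 -0.1494352  -1.12206608]
```

View pics/s10.png

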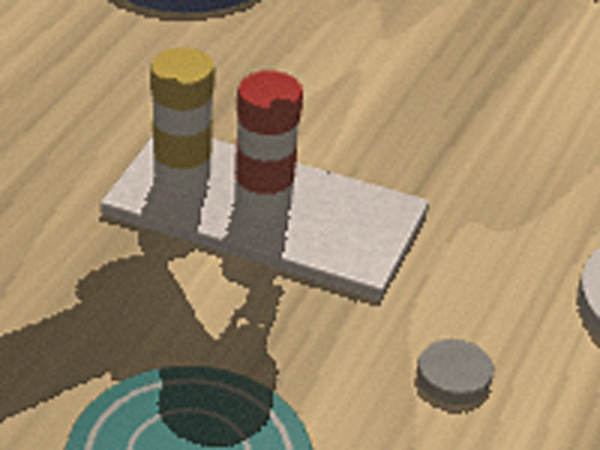

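>>> play_rows:
  motion: [100, 2, -3, 0, 0, 0, 0, 100, 4, -8, 0, 0, 0, 0, 100, 6, -13.5, 0, 0, 0, 0, 100, 6.8, -19, 0, 0, 0, 0, 100, 6.8, -24.5, 0, 0, 0, 0]

```text
clock: 19.32
position: [538.4, 56.2, 232.2]
ee_rot: [-0.045, 0.999, -0.001, -0.002]
contact_force: [0.8, -0.6, 0.4]
gripper_width: 85.0
```

>>> play_rows:
  motion: [100, 0, -5.5, 0, 0, 0, 0, 100, 0, -11, 0, 0, 0, 0, 100, 0, -16.5, 0, 0, 0, 0, 100, 0, -22, 0, 0, 0, 0, 100, 0, -27.5, 0, 0, 0, 0]

```text
clock: 19.95
position: [537.9, -218.4, 232.4]
ee_rot: [-0.045, 0.999, 0.0, -0.002]
contact_force: [1.1, 0.8, 0.4]
gripper_width: 85.2
```

>>> play_rows:
  motion: [100, 0, -5, 0, 0, 0, 0, 100, 0, -9.5, 0, 0, 0, 0, 100, 0, -12, 0, 0, 0, 0, 100, 0, -13.3, -3, 0, 0, 0, 100, 0, -13.3, -8, 0, 0, 0]

```text
clock: 20.58
position: [539.0, -351.2, 153.0]
ee_rot: [-0.044, 0.999, -0.0, 0.001]
contact_force: [0.7, 0.3, -1.0]
gripper_width: 85.5
```

>>> play_rows:
  motion: [100, 0, 0, -1, 0, 0, 0, 100, 0, 0, -1, 0, 0, 0, 100, 0, 0, -1, 0, 0, 0, 100, 0, 0, -1, 0, 0, 0, 100, 0, 0, -1, 0, 0, 0]

```text
clock: 21.2
position: [539.4, -349.9, 145.5]
ee_rot: [-0.045, 0.999, -0.0, 0.001]
contact_force: [-0.2, -0.2, -0.2]
gripper_width: 85.3
```

Run:
```python
from h import *
p,d,X,hsv=cloud('wrist'); save(p,'w11.png',1.4)
s=arm.read_state();print(np.round(s['position'],1),s['ee_rot'],s['contact_force'])
```

```text
[ 539.2 -349.8  145.2] [-4.52637634e-02  9.98974786e-01 -2.86319442e-04  6.98031188e-04] [1.2383359  0.85211086 0.44922241]
```

View pics/w11.png

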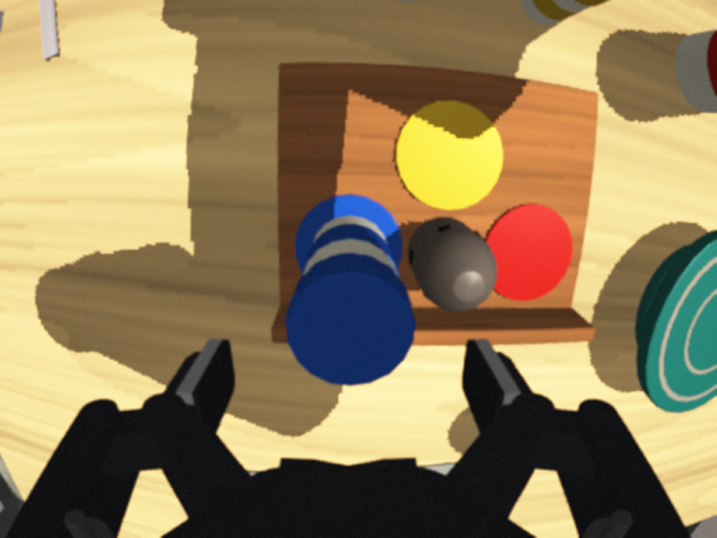

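Blue is centred at col 350. The descent is -4.5, to about z 100.5.

>>> play_rows:
  motion: [100, 0, 0, -2, 0, 0, 0, 100, 0, 0, -4.5, 0, 0, 0, 100, 0, 0, -4.5, 0, 0, 0, 60, 0, 0, -4.5, 0, 0, 0, 40, 0, 0, -4.5, 0, 0, 0]

```text
clock: 21.88
position: [539.9, -350.2, 101.1]
ee_rot: [-0.045, 0.999, -0.001, 0.001]
contact_force: [2.3, 0.4, 1.7]
gripper_width: 52.5
```

>>> play_rows:
  motion: [40, 0, 0, 0, 0, 0, 0, 40, 0, 0, 0, 0, 0, 0, 40, 0, 0, 0.5, 0, 0, 0, 40, 0, 0, 3, 0, 0, 0, 40, 0, 0, 6, 0, 0, 0]

```text
clock: 22.5
position: [537.7, -349.3, 158.3]
ee_rot: [-0.045, 0.999, 0.001, -0.002]
contact_force: [-0.2, 0.1, -1.8]
gripper_width: 52.4
```

>>> play_rows:
  motion: [40, 0, 0, 3, 0, 0, 0, 40, 0, 0, 7, 0, 0, 0, 40, 0, 2, 8, 0, 0, 0, 40, 0, 6, 8, 0, 0, 0, 40, 0, 11, 8, 0, 0, 0]

```text
clock: 23.12
position: [537.6, -238.0, 237.3]
ee_rot: [-0.044, 0.999, 0.001, -0.002]
contact_force: [0.7, 0.4, -1.9]
gripper_width: 52.9
```

Run:
```python
from h import *
p,d,X,hsv=cloud('scene'); save(p,'s12.png',2.5,(60,150,300,370));
s=arm.read_state();print(np.round(s['position'],1),s['ee_rot'],s['contact_force'])
```

```text
[ 537.2 -232.8  237.4] [-0.04643837  0.998917    0.00234341 -0.00167986] [-3.12833129  3.08910207 -3.24797519]
```

View pics/s12.png

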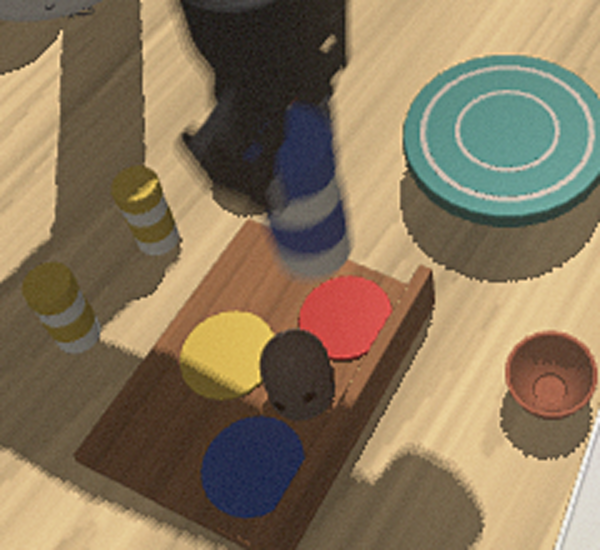

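>>> play_rows:
  motion: [40, 0, 4, 0, 0, 0, 0, 40, 0, 9, 0, 0, 0, 0, 40, 0, 14, 0, 0, 0, 0, 40, 0, 19.5, 0, 0, 0, 0, 40, 0, 25, 0, 0, 0, 0]

```text
clock: 23.8
position: [537.1, 12.4, 237.7]
ee_rot: [-0.045, 0.999, 0.0, -0.002]
contact_force: [0.3, -0.8, -2.8]
gripper_width: 52.8
```

>>> play_rows:
  motion: [40, 0, 5.5, 0, 0, 0, 0, 40, 0, 11, 0, 0, 0, 0, 40, 1.4, 16, 0, 0, 0, 0, 40, 1.4, 20, 0, 0, 0, 0, 40, 1.4, 24, 0, 0, 0, 0]

```text
clock: 24.42
position: [551.0, 251.8, 237.2]
ee_rot: [-0.045, 0.999, -0.001, -0.002]
contact_force: [0.1, -0.2, -0.8]
gripper_width: 52.5
```

>>> play_rows:
  motion: [40, 0, 3.5, 0, 0, 0, 0, 40, 0, 5.7, 0, 0, 0, 0, 40, 0, 5.7, 0, 0, 0, 0, 40, 0, 5.7, -3, 0, 0, 0, 40, 0, 5.7, -7, 0, 0, 0]

```text
clock: 25.05
position: [553.1, 306.5, 169.6]
ee_rot: [-0.045, 0.999, 0.001, 0.001]
contact_force: [0.1, 0.2, -2.4]
gripper_width: 52.6
```

>>> play_rows:
  motion: [40, 0, 0, -3.5, 0, 0, 0, 40, 0, 0, -5.5, 0, 0, 0, 40, 0, 0, -5.5, 0, 0, 0, 40, 0, 0, -5.5, 0, 0, 0, 40, 0, 0, -5.5, 0, 0, 0]

```text
clock: 25.68
position: [553.6, 307.4, 115.9]
ee_rot: [-0.045, 0.999, 0.001, 0.001]
contact_force: [0.3, 0.8, -1.9]
gripper_width: 52.6
```

Run:
```python
from h import *
p,d,X,hsv=cloud('scene'); save(p,'s13.png',3,(200,50,400,200));
s=arm.read_state();print(np.round(s['position'],1),s['ee_rot'],s['contact_force'])
```

```text
[553.5 307.5 115.7] [-4.50860648e-02  9.98982352e-01  7.70191579e-04  9.55680808e-04] [ 0.93627567  0.46836162 -1.54302052]
```

View pics/s13.png

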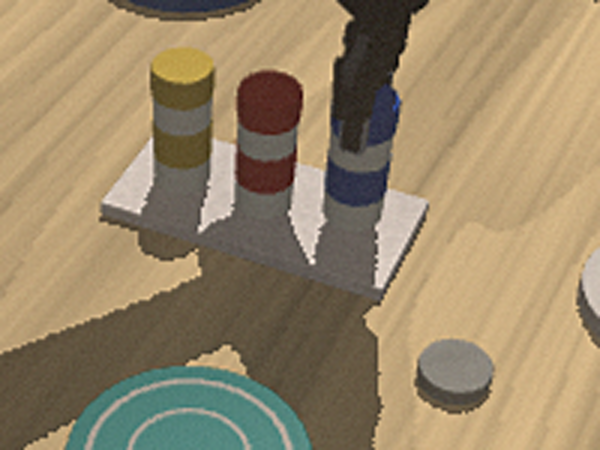

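>>> play_rows:
  motion: [40, 0, 0, -0.7, 0, 0, 0, 40, 0, 0, -1.2, 0, 0, 0, 40, 0, 0, -1.5, 0, 0, 0, 40, 0, 0, -1.6, 0, 0, 0, 40, 0, 0, -1.6, 0, 0, 0]

```text
clock: 26.35
position: [553.1, 307.1, 100.1]
ee_rot: [-0.046, 0.999, -0.0, 0.0]
contact_force: [-3.2, -0.1, 6.2]
gripper_width: 52.9
```

>>> play_rows:
  motion: [100, 0, 0, 0, 0, 0, 0, 100, 0, 0, 0, 0, 0, 0, 100, 0, 0, 0, 0, 0, 0, 100, 0, 0, 0, 0, 0, 0, 100, 0, 0, 0, 0, 0, 0]

```text
clock: 26.98
position: [552.9, 307.2, 98.2]
ee_rot: [-0.045, 0.999, -0.0, -0.0]
contact_force: [-0.1, -0.3, 0.3]
gripper_width: 85.7
```

>>> play_rows:
  motion: [100, 0, 0, 2, 0, 0, 0, 100, 0, 0, 5, 0, 0, 0, 100, 0, 0, 9, 0, 0, 0, 100, 0, 0, 13, 0, 0, 0, 100, 0, -5, 13, 0, 0, 0]

```text
clock: 27.6
position: [554.8, 259.8, 232.1]
ee_rot: [-0.047, 0.999, 0.002, 0.004]
contact_force: [0.0, -1.0, -1.2]
gripper_width: 85.2
```

>>> play_rows:
  motion: [100, 0, -5, 0, 0, 0, 0, 100, 0, -10, 0, 0, 0, 0, 100, 0, -15, 0, 0, 0, 0, 100, 0, -18, 0, 0, 0, 0, 100, 0, -18, 0, 0, 0, 0]

```text
clock: 28.22
position: [552.7, 75.3, 228.5]
ee_rot: [-0.044, 0.999, 0.0, 0.0]
contact_force: [-0.1, 0.2, -0.4]
gripper_width: 85.5
```

Run:
```python
from h import *
arm.get_image('top')
for n in('top','scene'):
    p,d,X,hsv=cloud(n); save(p,n+'14.png',1.5)
    for t in ['red_jar','yellow_jar','blue_jar','red_coaster','yellow_coaster','blue_coaster','clay_rocket','side_board','banding_wheel','test_bowl']:
        o=arm.outline_of(t,n)
        for k in o[:3]:
            if k['confidence']<.4: continue
            m=k['mask']; Z=X[...,2]
            zz=np.nanpercentile(Z[m],97)
            mm=m&(Z>zz-6)
            (c,r)=circ(mm,X)
            print(n,t,round(k['confidence'],2),k['extent'],'ztop',round(float(zz),1),'c',np.round(c,1),'r',round(r,1),'mean',np.round(np.nanmean(X[mm],0),1))
s=arm.read_state();print(np.round(s['position'],1),s['clock'])
```

```text
top red_jar 0.83 [248.7, 238.0, 38.7, 36.6] ztop 172.3 c [347.1 -54.2] r 37.7 mean [347.4 -54.1 169.7]
top red_jar 0.63 [105.1, 186.1, 30.6, 27.2] ztop 138.2 c [469.9 299.7] r 25.6 mean [471.6 294.6 135.7]
top yellow_jar 0.62 [109.8, 226.2, 25.4, 19.3] ztop 137.7 c [405.5 216.4] r 75.9 mean [392.9 280.4 138.6]
top yellow_jar 0.62 [360.3, 240.3, 24.1, 21.3] ztop 83.0 c [ 344.1 -326.4] r 17.9 mean [ 344.4 -326.5   80.7]
top yellow_jar 0.55 [319.7, 246.4, 23.5, 16.2] ztop 83.2 c [ 340.6 -226.4] r 18.1 mean [ 340.8 -226.    80.7]
top red_coaster 0.91 [313.6, 166.2, 26.1, 30.2] ztop 19.4 c [ 528.2 -217.9] r 36.1 mean [ 527.8 -218.1   16.5]
top yellow_coaster 0.71 [338.4, 190.0, 26.2, 29.5] ztop 19.6 c [ 467.4 -287.5] r 37.6 mean [ 467.1 -288.5   16.6]
top blue_coaster 0.95 [364.7, 164.4, 19.7, 27.0] ztop 19.4 c [ 536.8 -349.7] r 36.7 mean [ 536.4 -351.4   16.4]
top blue_coaster 0.66 [215.1, 128.5, 72.0, 70.7] ztop 59.0 c [566.  -19.3] r 89.4 mean [560.2 -24.8  57.8]
top clay_rocket 0.96 [340.7, 166.8, 24.8, 20.7] ztop 83.8 c [ 533.5 -282.9] r 16.6 mean [ 533.3 -284.2   81.2]
top clay_rock
[... 1274 characters left out ...]
2.2   16.7]
scene blue_coaster 0.71 [221.3, 170.2, 84.0, 73.4] ztop 58.4 c [565.9 -20.7] r 90.7 mean [567.8 -25.9  56.1]
scene blue_coaster 0.58 [139.2, 315.9, 45.4, 42.5] ztop 19.1 c [ 540.6 -356.5] r 43.0 mean [ 535.7 -353.    16.8]
scene clay_rocket 0.72 [163.3, 283.4, 32.4, 34.8] ztop 84.0 c [ 534.3 -286.9] r 15.9 mean [ 535.  -287.6   81.4]
scene side_board 0.62 [232.8, 98.9, 109.7, 49.6] ztop 18.6 c [494.1 209.5] r 192.1 mean [491.9 279.6  16.1]
scene banding_wheel 0.9 [222.1, 170.7, 83.9, 71.9] ztop 58.4 c [565.4 -20.7] r 90.8 mean [567.7 -25.8  56.1]
scene test_bowl 0.98 [260.4, 283.1, 36.8, 37.6] ztop 37.0 c [ 696. -194.] r 35.2 mean [ 693.9 -190.7   35. ]
[552.9  77.2 228.3] 29.375
```

View pics/top14.png

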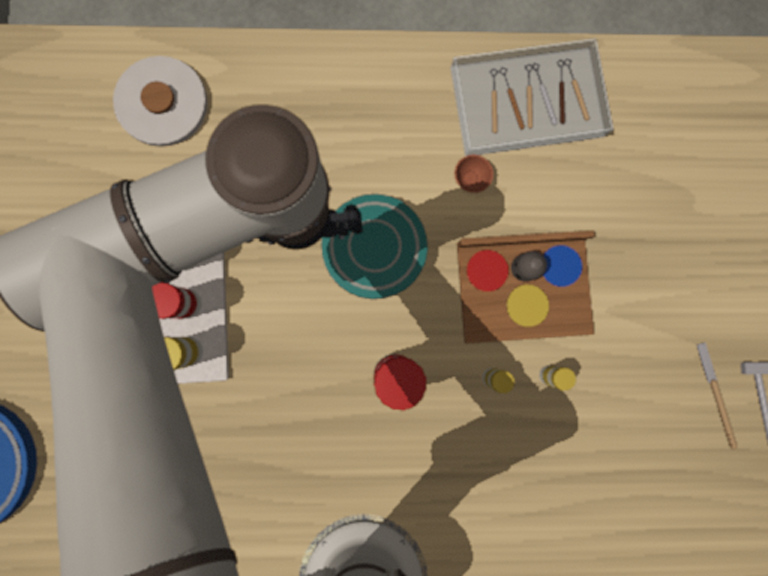

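View pics/scene14.png

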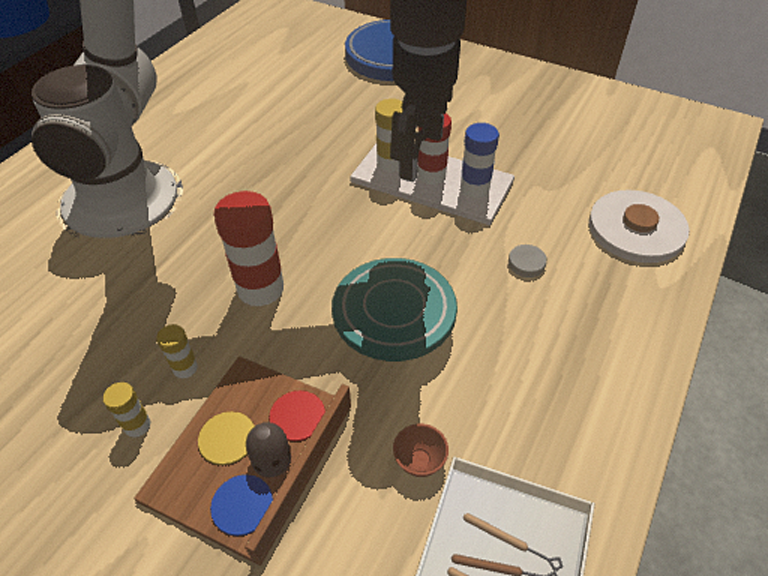

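>>> play_rows:
  motion: [100, 0, -5, 0, 0, 0, 0, 100, -1, -10, 0, 0, 0, 0, 100, -1.9, -15, 0, 0, 0, 0, 100, -1.9, -20, 0, 0, 0, 0, 100, -1.9, -25, 0, 0, 0, 0]

```text
clock: 30.0
position: [533.8, -174.4, 228.6]
ee_rot: [-0.045, 0.999, -0.0, 0.0]
contact_force: [1.1, 0.7, 0.1]
gripper_width: 85.5
```

>>> play_rows:
  motion: [100, 0, -4, 0, 0, 0, 0, 100, 0, -8, 0, 0, 0, 0, 100, 0, -11.2, -1, 0, 0, 0, 100, 0, -11.2, -5, 0, 0, 0, 100, 0, -11.2, -9, 0, 0, 0]

```text
clock: 30.62
position: [534.0, -285.5, 137.5]
ee_rot: [-0.045, 0.999, -0.0, 0.001]
contact_force: [0.6, -0.2, 0.4]
gripper_width: 85.2
```

>>> play_rows:
  motion: [100, 0, 0, -2, 0, 0, 0, 100, 0, 0, -3, 0, 0, 0, 100, 0, 0, -3, 0, 0, 0, 100, 0, 0, -3, 0, 0, 0, 100, 0, 0, -3, 0, 0, 0]

```text
clock: 31.25
position: [534.6, -284.9, 109.5]
ee_rot: [-0.045, 0.999, -0.0, 0.001]
contact_force: [0.9, -0.4, 0.7]
gripper_width: 85.4
```

Run:
```python
from h import *
p,d,X,hsv=cloud('wrist'); save(p,'w15.png',1.4)
s=arm.read_state();print(np.round(s['position'],1),s['ee_rot'],s['contact_force'])
m=(np.abs(X[...,0]-533)<40)&(np.abs(X[...,1]+285)<40)&(X[...,2]>60)&(X[...,2]<88)
m2=arm.outline_of('clay_rocket','wrist')
if m2: mm=m2[0]['mask']&(X[...,2]>60);print(m2[0]['extent'],np.nanmean(X[mm],0),circ(mm,X))
for t in('red_coaster','yellow_coaster','blue_coaster'):
  for k in arm.outline_of(t,'wrist')[:1]: print(t,k['confidence'],circ(k['mask']&(np.abs(X[...,2]-16)<5),X),np.nanmean(X[k['mask']],0))
```

```text
[ 534.4 -284.9  109.3] [-4.52206899e-02  9.98976576e-01 -2.90738589e-04  8.97474639e-04] [ 0.21599466 -0.41808457 -0.56454438]
[215.0, 161.9, 70.5, 79.1] [ 526.21158651 -284.57604007   75.14134318] ((532.3040161132812, -283.9423522949219), 24.16484832763672)
red_coaster 0.69 ((528.6613159179688, -217.34432983398438), 38.356929779052734) [ 525.86561839 -219.18933152   16.72618607]
yellow_coaster 0.84 ((465.89349365234375, -288.4233093261719), 37.381439208984375) [ 465.47026249 -288.19609686   16.67724619]
blue_coaster 0.71 ((537.369384765625, -349.6568908691406), 38.64863586425781) [ 534.65141548 -348.33318658   16.55457693]
```

View pics/w15.png

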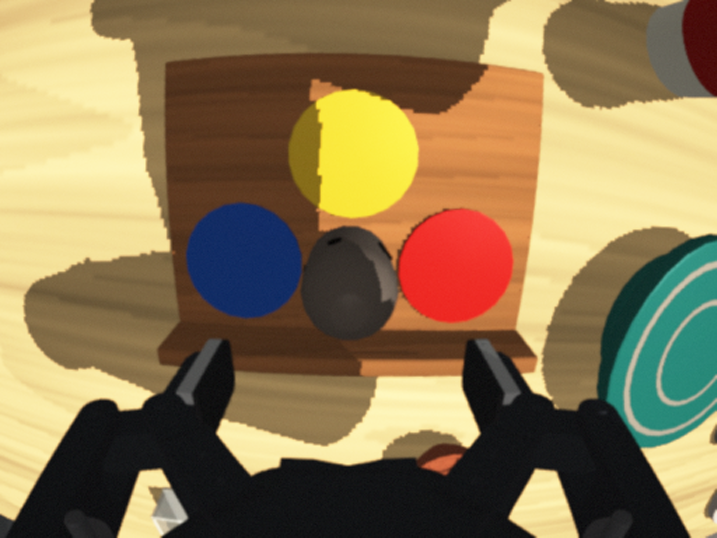

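>>> play_rows:
  motion: [100, -0.1, 0, -2, 0, 0, 0, 100, -0.1, 0, -4, 0, 0, 0, 100, -0.1, 0, -5.5, 0, 0, 0, 100, -0.1, 0, -5.5, 0, 0, 0, 100, -0.1, 0, -5.5, 0, 0, 0]

```text
clock: 32.12
position: [533.5, -285.0, 53.9]
ee_rot: [-0.045, 0.999, -0.0, 0.001]
contact_force: [0.0, 0.4, -0.5]
gripper_width: 85.2
```

Run:
```python
from h import *
p,d,X,hsv=cloud('wrist'); save(p,'w16.png',1.4)
s=arm.read_state();print(np.round(s['position'],1),s['ee_rot'],s['contact_force'])
```

```text
[ 533.6 -285.1   54.2] [-4.52810752e-02  9.98973932e-01 -3.44102583e-04  7.67301983e-04] [ 0.7492312  -1.22540729  0.15328822]
```

View pics/w16.png

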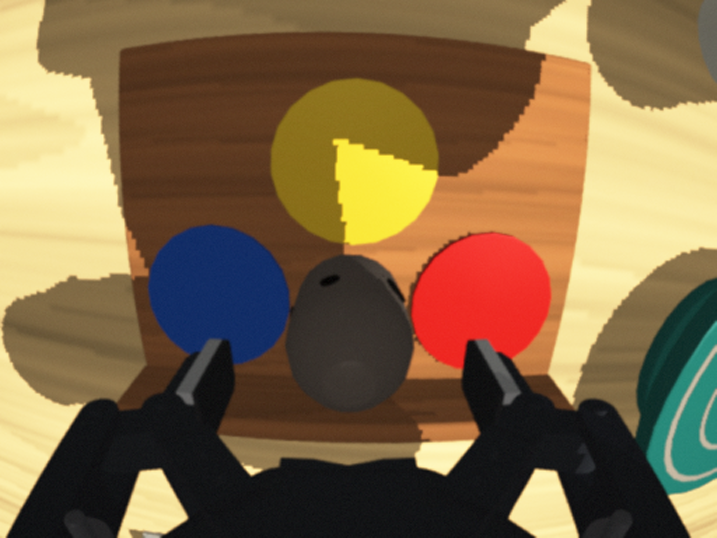

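>>> play_rows:
  motion: [100, 0, 0, -1, 0, 0, 0, 100, 0, 0, -2.2, 0, 0, 0, 100, 0, 0, -3.2, 0, 0, 0, 100, 0, 0, -3.2, 0, 0, 0, 100, 0, 0, -3.2, 0, 0, 0]

```text
clock: 32.8
position: [533.1, -284.9, 21.3]
ee_rot: [-0.045, 0.999, -0.0, 0.0]
contact_force: [-0.2, -0.6, 0.0]
gripper_width: 85.3
```

>>> play_rows:
  motion: [70, 0, 0, 0, 0, 0, 0, 35, 0, 0, 0, 0, 0, 0, 35, 0, 0, 0, 0, 0, 0, 35, 0, 0, 0, 0, 0, 0, 35, 0, 0, 0, 0, 0, 0]

```text
clock: 33.42
position: [533.4, -284.9, 22.0]
ee_rot: [-0.045, 0.999, -0.0, 0.001]
contact_force: [-0.0, 0.6, 5.8]
gripper_width: 48.4
```

>>> play_rows:
  motion: [35, 0, 0, 0, 0, 0, 0, 35, 0, 0, 0.3, 0, 0, 0, 35, 0, 0, 1, 0, 0, 0, 35, 0, 0, 2, 0, 0, 0, 35, 0, 0, 2, 0, 0, 0]

```text
clock: 34.05
position: [533.6, -285.0, 42.4]
ee_rot: [-0.045, 0.999, -0.0, 0.001]
contact_force: [0.1, 0.4, -2.1]
gripper_width: 48.6
```

Run:
```python
from h import *
p,d,X,hsv=cloud('scene'); save(p,'s17.png',3,(60,200,300,370));
s=arm.read_state();print(np.round(s['position'],1),s['ee_rot'],s['contact_force'],s['gripper_width'])
```

```text
[ 533.2 -284.9   41.9] [-4.50997517e-02  9.98982321e-01 -1.30176528e-04  5.63620063e-04] [-0.03977062 -0.706286   -1.50506691] 48.324926751697014
```

View pics/s17.png

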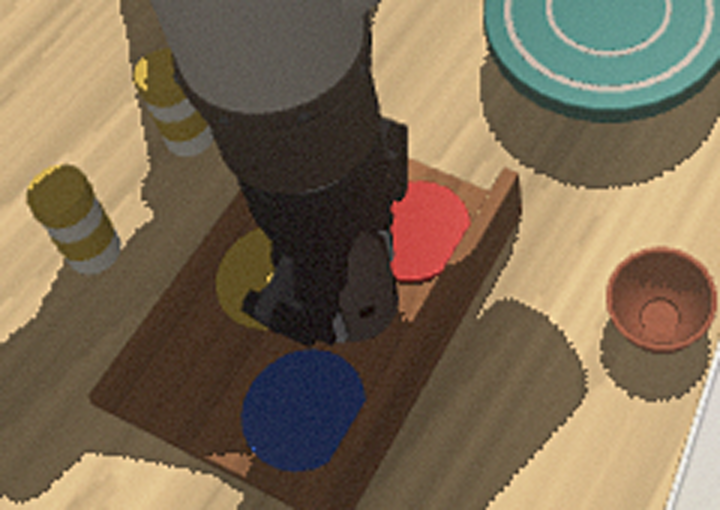

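>>> play_rows:
  motion: [35, 0, 0, 3, 0, 0, 0, 35, 0, 0, 7, 0, 0, 0, 35, 0, 1, 9, 0, 0, 0, 35, 0.5, 4, 9, 0, 0, 0, 35, 1, 8, 9, 0, 0, 0]

```text
clock: 34.72
position: [542.7, -204.5, 131.3]
ee_rot: [-0.044, 0.999, 0.0, 0.0]
contact_force: [0.4, 0.4, -1.5]
gripper_width: 48.9
```

>>> play_rows:
  motion: [35, 0.7, 4.5, 0, 0, 0, 0, 35, 1.4, 9, 0, 0, 0, 0, 35, 2, 13, 0, 0, 0, 0, 35, 2.3, 16, 0, 0, 0, 0, 35, 2.3, 18, 0, 0, 0, 0]

```text
clock: 35.35
position: [565.8, -23.4, 131.1]
ee_rot: [-0.046, 0.999, 0.0, -0.0]
contact_force: [0.6, 0.3, -2.4]
gripper_width: 48.0
```

>>> play_rows:
  motion: [35, 0, 0.5, 0, 0, 0, 0, 35, 0, 0.5, 0, 0, 0, 0, 35, 0, 0.5, -2, 0, 0, 0, 35, 0, 0.5, -4, 0, 0, 0, 35, 0, 0.5, -4, 0, 0, 0]

```text
clock: 35.98
position: [564.5, -21.2, 89.8]
ee_rot: [-0.044, 0.999, -0.0, -0.002]
contact_force: [-0.4, -1.4, -1.3]
gripper_width: 48.6
```

Run:
```python
from h import *
p,d,X,hsv=cloud('scene'); save(p,'s18.png',3,(180,120,350,270));
p,d,X,hsv=cloud('wrist'); save(p,'w18.png',1.4)
s=arm.read_state();print(np.round(s['position'],1),s['ee_rot'],s['contact_force'],s['gripper_width'])
```

```text
[566.3 -20.6  91.8] [-4.47877259e-02  9.98996478e-01 -1.62724130e-04  2.63039695e-04] [ 0.43739211 -0.22547487 -1.68979567] 48.626720930717646
```

View pics/s18.png

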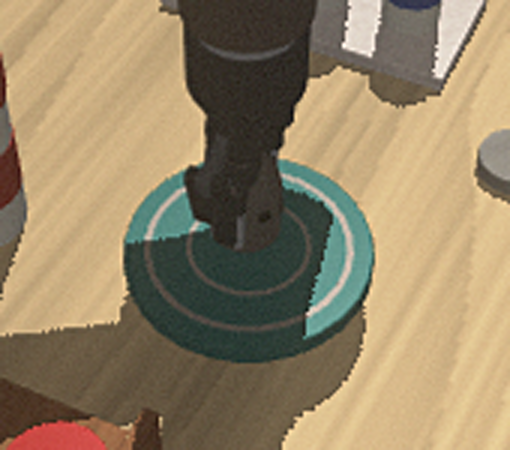

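View pics/w18.png

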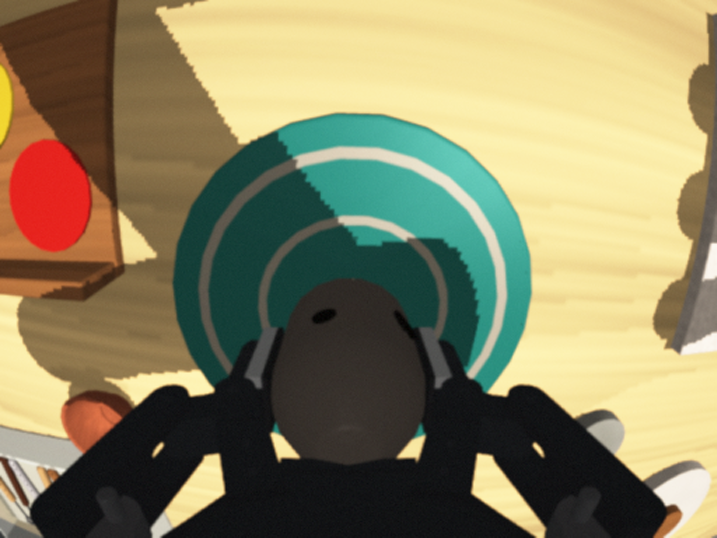

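>>> play_rows:
  motion: [35, 0, 0, -0.8, 0, 0, 0, 35, 0, 0, -1.6, 0, 0, 0, 35, 0, 0, -2.2, 0, 0, 0, 35, 0, 0, -2.3, 0, 0, 0, 35, 0, 0, -2.3, 0, 0, 0]

```text
clock: 36.7
position: [566.0, -19.8, 68.3]
ee_rot: [-0.045, 0.999, -0.0, 0.0]
contact_force: [0.2, -0.6, -1.2]
gripper_width: 48.4
```

>>> play_rows:
  motion: [35, 0, 0, -0.1, 0, 0, 0, 35, 0, 0, -0.2, 0, 0, 0, 35, 0, 0, -0.3, 0, 0, 0, 35, 0, 0, -0.3, 0, 0, 0, 35, 0, 0, -0.3, 0, 0, 0]

```text
clock: 37.33
position: [566.0, -19.8, 65.3]
ee_rot: [-0.045, 0.999, -0.0, 0.0]
contact_force: [-0.2, -0.2, -1.1]
gripper_width: 48.3
```

>>> play_rows:
  motion: [35, 0, 0, -0.05, 0, 0, 0, 35, 0, 0, -0.1, 0, 0, 0, 35, 0, 0, -0.1, 0, 0, 0, 35, 0, 0, -0.1, 0, 0, 0, 35, 0, 0, -0.1, 0, 0, 0]

```text
clock: 37.95
position: [566.0, -19.8, 65.0]
ee_rot: [-0.045, 0.999, -0.0, 0.0]
contact_force: [-2.5, 0.4, 6.1]
gripper_width: 48.5
```

In contact now (+6 N), so release and rise.

>>> play_rows:
  motion: [60, 0, 0, 0, 0, 0, 0, 75, 0, 0, 0, 0, 0, 0, 100, 0, 0, 0, 0, 0, 0, 100, 0, 0, 0, 0, 0, 0, 100, 0, 0, 0, 0, 0, 0]

```text
clock: 38.58
position: [566.0, -19.8, 64.2]
ee_rot: [-0.045, 0.999, -0.0, 0.0]
contact_force: [-0.8, 0.2, 1.2]
gripper_width: 85.1
```

>>> play_rows:
  motion: [100, 0, 0, 2, 0, 0, 0, 100, 0, 0, 5, 0, 0, 0, 100, 0, 0, 9, 0, 0, 0, 100, 0, 0, 13, 0, 0, 0, 100, 0, 0, 16, 0, 0, 0]

```text
clock: 39.2
position: [566.2, -19.8, 226.4]
ee_rot: [-0.045, 0.999, 0.0, 0.001]
contact_force: [2.0, -0.6, -0.9]
gripper_width: 84.9
```

>>> play_rows:
  motion: [100, -2, 4, 0, 0, 0, 0, 100, -5, 9, 0, 0, 0, 0, 100, -8, 14, 0, 0, 0, 0, 100, -11, 19, 0, 0, 0, 0, 100, -13, 22, 0, 0, 0, 0]

```text
clock: 39.83
position: [434.6, 201.9, 224.6]
ee_rot: [-0.046, 0.999, 0.0, 0.0]
contact_force: [-0.0, 0.0, 1.0]
gripper_width: 85.5
```

Run:
```python
from h import *
p,d,X,hsv=cloud('top'); save(p,'t20.png',4,(180,110,310,215))
for n in('top','scene'):
    p,d,X,hsv=cloud(n)
    for t in('clay_rocket','banding_wheel'):
        k=arm.outline_of(t,n)[0]; m=k['mask']; zz=np.nanpercentile(X[m][:,2],97);mm=m&(X[...,2]>zz-6)
        print(n,t,round(k['confidence'],2),k['extent'],zz,circ(mm,X),np.nanmean(X[mm],0))
save(p,'s20.png',3,(180,80,350,240))
s=arm.read_state();print(np.round(s['position'],1),s['clock'])
```

```text
top clay_rocket 0.8 [240.2, 148.3, 20.9, 23.3] 127.56009559222595 ((566.9989013671875, -19.765758514404297), 15.446184158325195) [566.20865129 -20.6264657  124.75328334]
top banding_wheel 0.69 [212.3, 129.1, 74.8, 71.7] 58.66098558836096 ((565.8908081054688, -19.349180221557617), 89.40727233886719) [564.39483387 -18.24099389  55.8472536 ]
scene clay_rocket 0.87 [250.4, 176.1, 25.4, 36.3] 126.56766896386213 ((565.6176147460938, -23.186222076416016), 15.295539855957031) [566.64659525 -24.50668034 124.32964745]
scene banding_wheel 0.9 [221.2, 170.9, 85.7, 71.0] 58.37245238300533 ((565.263427734375, -21.421581268310547), 90.86676788330078) [570.73501041 -30.53654433  56.15235818]
[436.3 199.5 224.2] 40.175
```

View pics/s20.png

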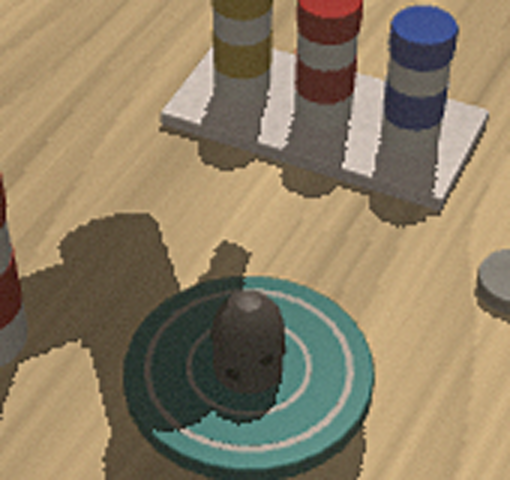

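View pics/t20.png

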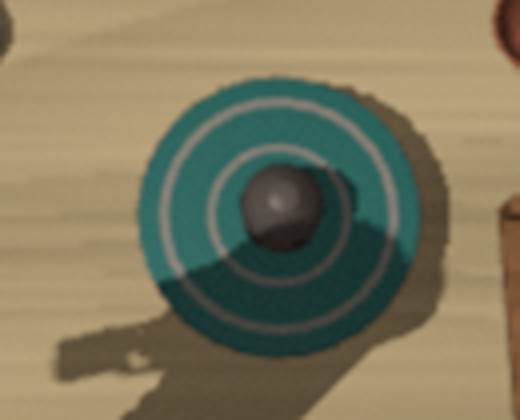

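>>> play_rows:
  motion: [100, 3, 3, 0, 0, 0, 0, 100, 7, 6, 0, 0, 0, 0, 100, 10.5, 9.5, 0, 0, 0, 0, 100, 11.7, 10.75, -2, 0, 0, 0, 100, 11.7, 10.75, -6, 0, 0, 0]

```text
clock: 40.8
position: [555.7, 308.2, 164.2]
ee_rot: [-0.044, 0.999, 0.001, 0.002]
contact_force: [0.5, 0.9, -0.3]
gripper_width: 85.4
```

>>> play_rows:
  motion: [100, 0, 0, -2, 0, 0, 0, 100, 0, 0, -2, 0, 0, 0, 100, 0, 0, -2, 0, 0, 0, 100, 0, 0, -2, 0, 0, 0, 100, 0, 0, -2, 0, 0, 0]

```text
clock: 41.42
position: [553.3, 307.9, 145.5]
ee_rot: [-0.045, 0.999, 0.001, 0.001]
contact_force: [0.1, 0.9, 0.0]
gripper_width: 85.4
```

Run:
```python
from h import *
p,d,X,hsv=cloud('wrist'); save(p,'w21.png',1.4)
s=arm.read_state();print(np.round(s['position'],1),s['ee_rot'],s['contact_force'],s['gripper_width'])
```

```text
[553.1 307.9 145.2] [-4.51890594e-02  9.98978177e-01  4.74087092e-04  5.71429755e-04] [-0.56159399 -0.30793951  0.35724218] 85.83522004766864
```

View pics/w21.png

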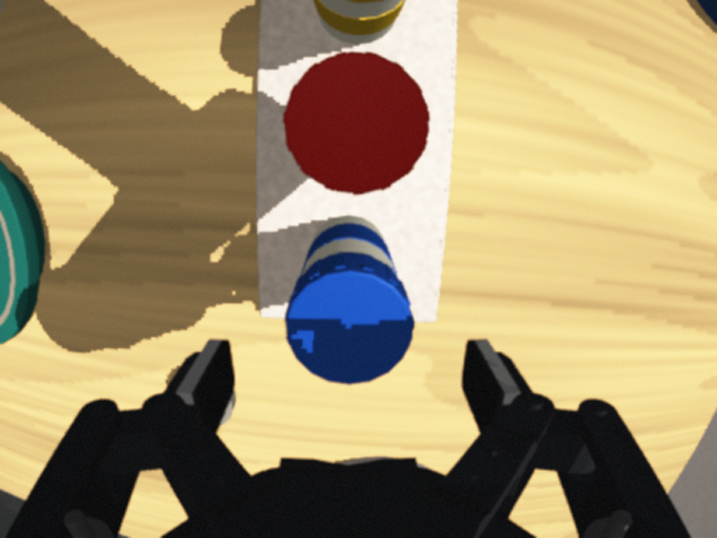

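>>> play_rows:
  motion: [100, 0, 0, -2, 0, 0, 0, 100, 0, 0, -4.5, 0, 0, 0, 100, 0, 0, -4.5, 0, 0, 0, 60, 0, 0, -4.5, 0, 0, 0, 40, 0, 0, -4.5, 0, 0, 0]

```text
clock: 42.1
position: [553.9, 308.4, 101.1]
ee_rot: [-0.045, 0.999, 0.001, 0.001]
contact_force: [1.6, 0.2, 2.5]
gripper_width: 52.8
```

>>> play_rows:
  motion: [40, 0, 0, 0, 0, 0, 0, 40, 0, 0, 0, 0, 0, 0, 40, 0, 0, 0.5, 0, 0, 0, 40, 0, 0, 3, 0, 0, 0, 40, 0, 0, 7, 0, 0, 0]

```text
clock: 42.72
position: [551.2, 306.4, 167.3]
ee_rot: [-0.045, 0.999, -0.002, -0.003]
contact_force: [0.9, -0.1, -1.5]
gripper_width: 52.8
```

>>> play_rows:
  motion: [40, 0, 0, 4, 0, 0, 0, 40, 0, 0, 7, 0, 0, 0, 40, -0.5, -3, 8, 0, 0, 0, 40, -1, -7, 8, 0, 0, 0, 40, -1.5, -12, 8, 0, 0, 0]

```text
clock: 43.35
position: [536.8, 186.6, 248.2]
ee_rot: [-0.046, 0.999, -0.0, -0.001]
contact_force: [1.5, -0.4, -2.1]
gripper_width: 52.9
```

>>> play_rows:
  motion: [40, 0, -5, 0, 0, 0, 0, 40, 0, -10, 0, 0, 0, 0, 40, 0, -15, 0, 0, 0, 0, 40, 0, -20.5, 0, 0, 0, 0, 40, 0, -26, 0, 0, 0, 0]

```text
clock: 43.98
position: [536.7, -73.9, 248.5]
ee_rot: [-0.045, 0.999, 0.0, -0.001]
contact_force: [1.4, -0.0, -0.9]
gripper_width: 52.4
```

>>> play_rows:
  motion: [40, 0, -5.5, 0, 0, 0, 0, 40, 0, -11, 0, 0, 0, 0, 40, 0, -16, 0, 0, 0, 0, 40, 0, -21, 0, 0, 0, 0, 40, 0, -25, 0, 0, 0, 0]

```text
clock: 44.6
position: [536.8, -323.9, 247.9]
ee_rot: [-0.044, 0.999, 0.001, -0.001]
contact_force: [-0.5, -0.2, -1.7]
gripper_width: 52.6
```

>>> play_rows:
  motion: [40, 0, -2, 0, 0, 0, 0, 40, 0, -2.8, 0, 0, 0, 0, 40, 0, -2.8, -3, 0, 0, 0, 40, 0, -2.8, -6, 0, 0, 0, 40, 0, -2.8, -10, 0, 0, 0]

```text
clock: 45.22
position: [538.7, -349.2, 149.4]
ee_rot: [-0.046, 0.999, -0.0, 0.001]
contact_force: [0.6, -0.1, -2.5]
gripper_width: 52.9
```

>>> play_rows:
  motion: [40, 0, 0, 0, 0, 0, 0, 40, 0, 0, 0, 0, 0, 0, 40, 0, 0, 0, 0, 0, 0, 40, 0, 0, 0, 0, 0, 0, 40, 0, 0, 0, 0, 0, 0]

```text
clock: 45.85
position: [538.1, -350.4, 150.1]
ee_rot: [-0.045, 0.999, -0.0, 0.001]
contact_force: [-0.0, 0.2, -2.3]
gripper_width: 52.9
```

Run:
```python
from h import *
p,d,X,hsv=cloud('wrist'); save(p,'w22.png',1.4)
p,d,X,hsv=cloud('scene'); save(p,'s22.png',2.5,(60,150,300,370));
s=arm.read_state();print(np.round(s['position'],1),s['ee_rot'],s['contact_force'],s['gripper_width'])
```

```text
[ 537.9 -350.4  149.7] [-4.50988500e-02  9.98982497e-01 -1.07849062e-04  2.31266459e-04] [ 0.66981394  0.22679794 -2.2484403 ] 52.56383741883932
```

View pics/w22.png

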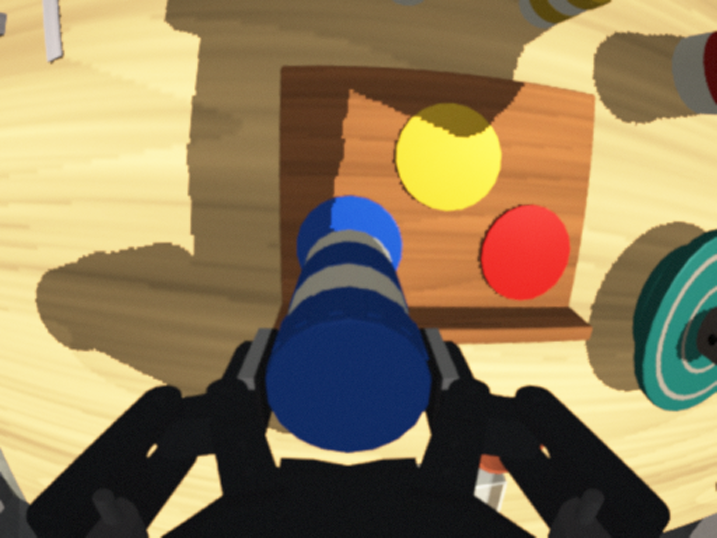

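View pics/s22.png

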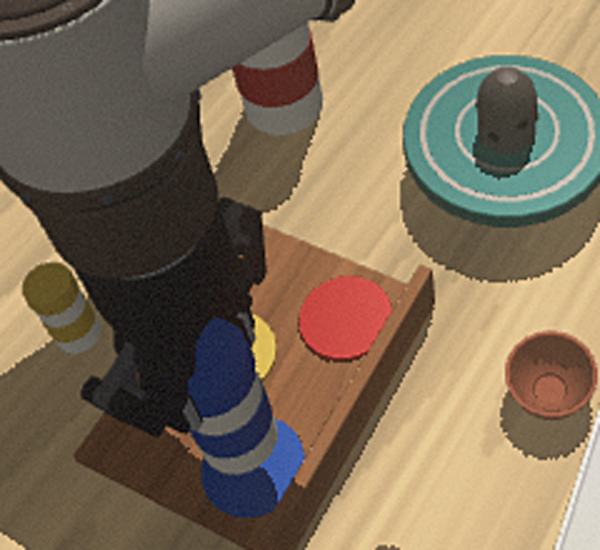

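>>> play_rows:
  motion: [40, 0, 0, -1.5, 0, 0, 0, 40, 0, 0, -3, 0, 0, 0, 40, 0, 0, -4, 0, 0, 0, 40, 0, 0, -4.5, 0, 0, 0, 40, 0, 0, -4.5, 0, 0, 0]

```text
clock: 46.58
position: [537.8, -350.3, 103.8]
ee_rot: [-0.045, 0.999, 0.0, -0.0]
contact_force: [0.4, 0.2, -1.5]
gripper_width: 52.4
```

>>> play_rows:
  motion: [40, 0, 0, -0.2, 0, 0, 0, 40, 0, 0, -0.4, 0, 0, 0, 40, 0, 0, -0.45, 0, 0, 0, 40, 0, 0, -0.45, 0, 0, 0, 40, 0, 0, -0.45, 0, 0, 0]

```text
clock: 47.2
position: [538.5, -350.5, 102.1]
ee_rot: [-0.045, 0.999, -0.001, 0.001]
contact_force: [-1.4, 1.9, 6.1]
gripper_width: 52.6
```

In contact (6 N). Release, rise and head back for red at (471, 303).

>>> play_rows:
  motion: [75, 0, 0, 0, 0, 0, 0, 100, 0, 0, 0, 0, 0, 0, 100, 0, 0, 0, 0, 0, 0, 100, 0, 0, 0, 0, 0, 0, 100, 0, 0, 0, 0, 0, 0]

```text
clock: 47.82
position: [537.9, -350.3, 99.7]
ee_rot: [-0.045, 0.999, 0.0, -0.0]
contact_force: [-0.8, -1.0, -0.7]
gripper_width: 85.6
```

>>> play_rows:
  motion: [100, 0, 0, 2, 0, 0, 0, 100, 0, 0, 5, 0, 0, 0, 100, 0, 0, 9, 0, 0, 0, 100, 0, 0, 13, 0, 0, 0, 100, 0, 4, 13, 0, 0, 0]

```text
clock: 48.45
position: [539.7, -312.4, 233.7]
ee_rot: [-0.044, 0.999, -0.002, 0.004]
contact_force: [1.2, -0.1, -1.1]
gripper_width: 85.4
```

>>> play_rows:
  motion: [100, 0, 5, 0, 0, 0, 0, 100, 0, 10.5, 0, 0, 0, 0, 100, 0, 16, 0, 0, 0, 0, 100, 0, 21.5, 0, 0, 0, 0, 100, 0, 27, 0, 0, 0, 0]

```text
clock: 49.08
position: [537.8, -38.6, 230.1]
ee_rot: [-0.045, 0.999, 0.0, 0.0]
contact_force: [0.6, 0.4, 0.3]
gripper_width: 85.7
```

Run:
```python
from h import *
p,d,X,hsv=cloud('scene'); save(p,'s23.png',2,(60,50,350,350));
s=arm.read_state();print(np.round(s['position'],1),s['ee_rot'],s['contact_force'],s['gripper_width'])
p,d,X,hsv=cloud('scene')
print(np.round(arm.read_state()['position'],1))
```

```text
[538.  -33.8 230.1] [-4.74959572e-02  9.98870717e-01  9.06929331e-04  7.76412431e-04] [-1.44628058  1.9551298  -0.88017902] 85.47936675440462
[538.  -36.2 230.1]
```

View pics/s23.png

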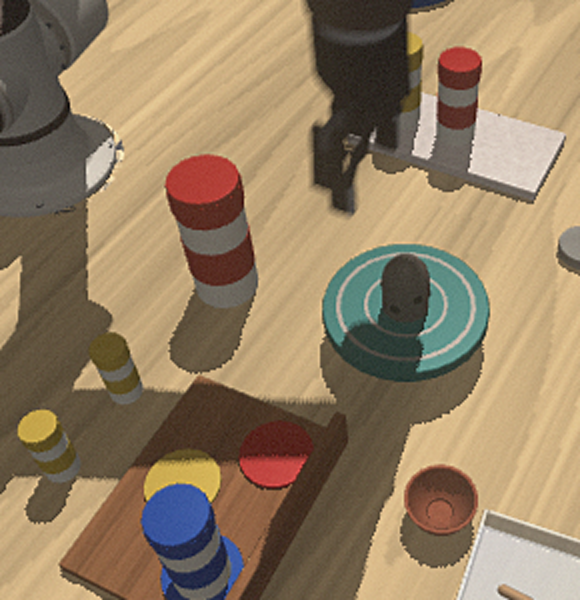

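>>> play_rows:
  motion: [100, -1, 4, 0, 0, 0, 0, 100, -2.5, 9, 0, 0, 0, 0, 100, -4, 14.5, 0, 0, 0, 0, 100, -5.5, 20, 0, 0, 0, 0, 100, -6.7, 25.5, 0, 0, 0, 0]

```text
clock: 49.8
position: [470.4, 215.9, 230.1]
ee_rot: [-0.045, 0.999, 0.0, 0.0]
contact_force: [1.8, -0.7, -0.0]
gripper_width: 85.3
```

>>> play_rows:
  motion: [100, 0, 4, 0, 0, 0, 0, 100, 0, 7, 0, 0, 0, 0, 100, 0, 8.8, 0, 0, 0, 0, 100, 0, 8.8, -3, 0, 0, 0, 100, 0, 8.8, -7, 0, 0, 0]

```text
clock: 50.42
position: [471.7, 302.9, 160.0]
ee_rot: [-0.045, 0.999, 0.001, 0.001]
contact_force: [-0.2, -0.2, -1.0]
gripper_width: 84.9
```

>>> play_rows:
  motion: [100, 0, 0, -1.5, 0, 0, 0, 100, 0, 0, -1.5, 0, 0, 0, 100, 0, 0, -1.5, 0, 0, 0, 100, 0, 0, -1.5, 0, 0, 0, 100, 0, 0, -1.5, 0, 0, 0]

```text
clock: 51.05
position: [471.2, 303.0, 145.7]
ee_rot: [-0.045, 0.999, 0.001, 0.001]
contact_force: [-0.2, -1.1, -0.6]
gripper_width: 85.3
```

Run:
```python
from h import *
p,d,X,hsv=cloud('wrist'); save(p,'w24.png',1.4)
s=arm.read_state();print(np.round(s['position'],1),s['ee_rot'],s['contact_force'],s['gripper_width'])
```

```text
[471.1 302.9 145.5] [-4.51761415e-02  9.98978817e-01  4.73026927e-04  4.64069745e-04] [ 0.54881238  0.47861019 -0.7462062 ] 85.5627880502317
```

View pics/w24.png

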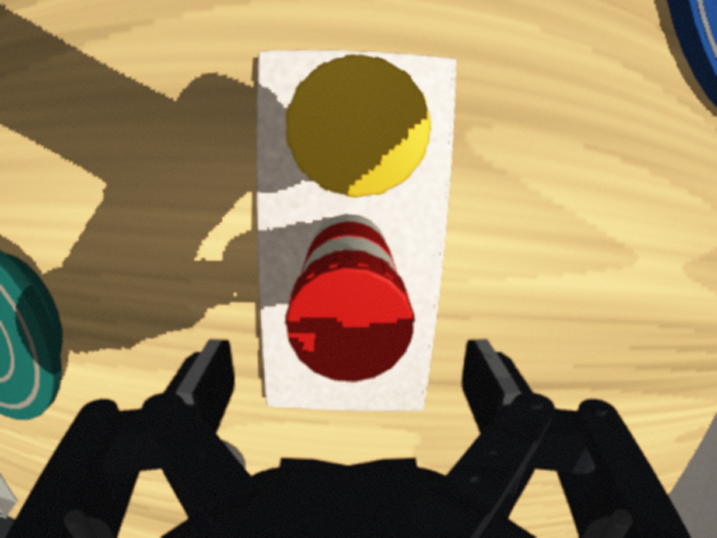

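>>> play_rows:
  motion: [100, 0, 0, -2, 0, 0, 0, 100, 0, 0, -4.5, 0, 0, 0, 100, 0, 0, -4.5, 0, 0, 0, 60, 0, 0, -4.5, 0, 0, 0, 40, 0, 0, -4.5, 0, 0, 0]

```text
clock: 51.72
position: [471.8, 303.5, 101.4]
ee_rot: [-0.045, 0.999, 0.001, 0.001]
contact_force: [-0.2, -1.0, 5.0]
gripper_width: 52.9
```

>>> play_rows:
  motion: [40, 0, 0, 0, 0, 0, 0, 40, 0, 0, 0, 0, 0, 0, 40, 0, 0, 0.5, 0, 0, 0, 40, 0, 0, 3, 0, 0, 0, 40, 0, 0, 7, 0, 0, 0]

```text
clock: 52.35
position: [469.4, 301.3, 168.3]
ee_rot: [-0.045, 0.999, -0.002, -0.003]
contact_force: [0.3, 0.6, -1.0]
gripper_width: 52.3
```

>>> play_rows:
  motion: [40, 0, 0, 4, 0, 0, 0, 40, 0, 0, 7, 0, 0, 0, 40, 1, -3, 8, 0, 0, 0, 40, 2, -7, 8, 0, 0, 0, 40, 3, -12, 8, 0, 0, 0]

```text
clock: 52.98
position: [500.3, 181.6, 249.0]
ee_rot: [-0.046, 0.999, -0.0, -0.001]
contact_force: [-0.2, -0.5, -1.0]
gripper_width: 52.8
```

>>> play_rows:
  motion: [40, 1, -5, 0, 0, 0, 0, 40, 2, -10, 0, 0, 0, 0, 40, 2.7, -15, 0, 0, 0, 0, 40, 2.7, -20.5, 0, 0, 0, 0, 40, 2.7, -25, 0, 0, 0, 0]

```text
clock: 53.6
position: [526.7, -69.2, 248.9]
ee_rot: [-0.045, 0.999, 0.0, -0.001]
contact_force: [1.1, 0.3, -1.0]
gripper_width: 53.0
```

>>> play_rows:
  motion: [40, 0, -5, 0, 0, 0, 0, 40, 0, -9, 0, 0, 0, 0, 40, 0, -12.5, 0, 0, 0, 0, 40, 0, -14.5, 0, 0, 0, 0, 40, 0, -15.2, -1, 0, 0, 0]

```text
clock: 54.22
position: [528.0, -220.0, 239.6]
ee_rot: [-0.045, 0.999, 0.0, 0.0]
contact_force: [-0.4, 0.7, -1.2]
gripper_width: 52.2
```

>>> play_rows:
  motion: [40, 0, 0, -3, 0, 0, 0, 40, 0, 0, -6, 0, 0, 0, 40, 0, 0, -9, 0, 0, 0, 40, 0, 0, -9, 0, 0, 0, 40, 0, 0, -9, 0, 0, 0]

```text
clock: 54.85
position: [528.7, -219.0, 150.7]
ee_rot: [-0.046, 0.999, -0.0, 0.001]
contact_force: [1.0, 0.2, -1.3]
gripper_width: 53.1
```

>>> play_rows:
  motion: [40, 0, 0, 0, 0, 0, 0, 40, 0, 0, 0, 0, 0, 0, 40, 0, 0, 0, 0, 0, 0, 40, 0, 0, 0, 0, 0, 0, 40, 0, 0, 0, 0, 0, 0]

```text
clock: 55.48
position: [527.9, -219.3, 149.9]
ee_rot: [-0.045, 0.999, 0.0, 0.0]
contact_force: [0.1, 0.2, -2.0]
gripper_width: 52.6
```

Run:
```python
from h import *
p,d,X,hsv=cloud('wrist'); save(p,'w25.png',1.4)
s=arm.read_state();print(np.round(s['position'],1),s['ee_rot'],s['contact_force'],s['gripper_width'])
```

```text
[ 527.9 -219.4  149.8] [-4.51142149e-02  9.98981835e-01  6.61432047e-06 -1.66639425e-06] [ 0.38242315  0.26047113 -2.02502193] 52.39660188217598
```

View pics/w25.png

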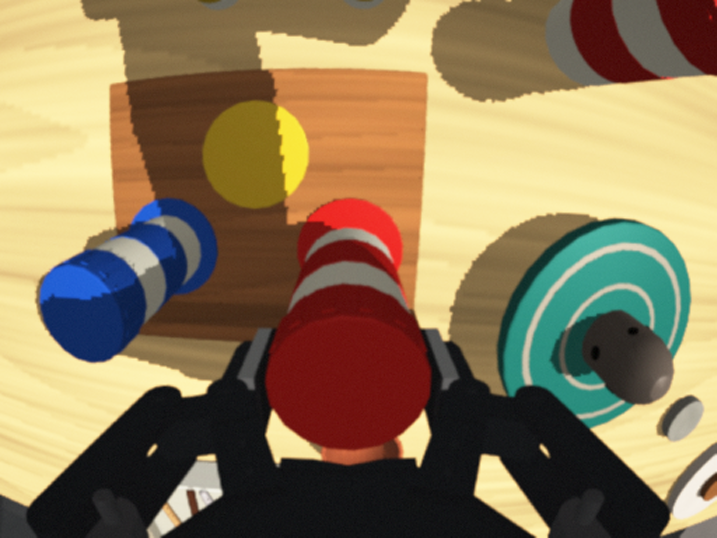

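>>> play_rows:
  motion: [40, 0, 0, -1.5, 0, 0, 0, 40, 0, 0, -3, 0, 0, 0, 40, 0, 0, -4, 0, 0, 0, 40, 0, 0, -4.5, 0, 0, 0, 40, 0, 0, -4.5, 0, 0, 0]

```text
clock: 56.15
position: [527.8, -219.3, 104.3]
ee_rot: [-0.045, 0.999, 0.0, -0.0]
contact_force: [-0.5, 0.4, -1.1]
gripper_width: 53.1
```

>>> play_rows:
  motion: [40, 0, 0, -0.2, 0, 0, 0, 40, 0, 0, -0.4, 0, 0, 0, 40, 0, 0, -0.45, 0, 0, 0, 40, 0, 0, -0.45, 0, 0, 0, 40, 0, 0, -0.45, 0, 0, 0]

```text
clock: 56.78
position: [528.6, -219.4, 102.4]
ee_rot: [-0.045, 0.999, -0.0, 0.001]
contact_force: [-1.5, 2.0, 5.8]
gripper_width: 52.6
```

>>> play_rows:
  motion: [75, 0, 0, 0, 0, 0, 0, 100, 0, 0, 0, 0, 0, 0, 100, 0, 0, 0, 0, 0, 0, 100, 0, 0, 0, 0, 0, 0, 100, 0, 0, 0, 0, 0, 0]

```text
clock: 57.4
position: [527.9, -219.3, 100.2]
ee_rot: [-0.045, 0.999, 0.0, -0.0]
contact_force: [0.0, -0.5, 0.7]
gripper_width: 85.2
```

>>> play_rows:
  motion: [100, 0, 0, 2, 0, 0, 0, 100, 0, 0, 5, 0, 0, 0, 100, 0, 0, 9, 0, 0, 0, 100, 0, 0, 13, 0, 0, 0, 100, 0, 4, 13, 0, 0, 0]

```text
clock: 58.02
position: [530.0, -180.7, 234.1]
ee_rot: [-0.044, 0.999, -0.001, 0.004]
contact_force: [0.9, 0.2, -1.0]
gripper_width: 85.3
```

>>> play_rows:
  motion: [100, 0, 5, 0, 0, 0, 0, 100, 0, 10.5, 0, 0, 0, 0, 100, 0, 16, 0, 0, 0, 0, 100, -2, 21, 0, 0, 0, 0, 100, -5, 26, 0, 0, 0, 0]

```text
clock: 58.65
position: [477.6, 82.4, 230.1]
ee_rot: [-0.045, 0.999, -0.0, 0.0]
contact_force: [0.8, 2.2, 0.6]
gripper_width: 85.1
```

>>> play_rows:
  motion: [100, -3, 5, 0, 0, 0, 0, 100, -6, 10, 0, 0, 0, 0, 100, -8, 15, 0, 0, 0, 0, 100, -8.9, 19, 0, 0, 0, 0, 100, -8.9, 21.8, 0, 0, 0, 0]

```text
clock: 59.28
position: [388.3, 300.4, 230.5]
ee_rot: [-0.046, 0.999, 0.0, 0.0]
contact_force: [0.4, 0.5, 0.2]
gripper_width: 85.3
```

>>> play_rows:
  motion: [100, 0, 0, -3, 0, 0, 0, 100, 0, 0, -7, 0, 0, 0, 100, 0, 0, -8.5, 0, 0, 0, 100, 0, 0, -8.5, 0, 0, 0, 100, 0, 0, -8.5, 0, 0, 0]

```text
clock: 59.9
position: [389.7, 299.1, 146.1]
ee_rot: [-0.045, 0.999, 0.0, 0.001]
contact_force: [0.4, 0.5, 0.4]
gripper_width: 85.5
```

Run:
```python
from h import *
p,d,X,hsv=cloud('scene'); save(p,'s26.png',2,(60,50,350,350));
p,d,X,hsv=cloud('wrist'); save(p,'w26.png',1.2)
s=arm.read_state();print(np.round(s['position'],1),s['ee_rot'],s['contact_force'],s['gripper_width'])
```

```text
[389.6 299.2 146.3] [-4.50430247e-02  9.98984426e-01  8.49977165e-04  7.21317805e-04] [-0.00474838  0.80192759 -0.10417657] 85.59710776877134
```

View pics/w26.png

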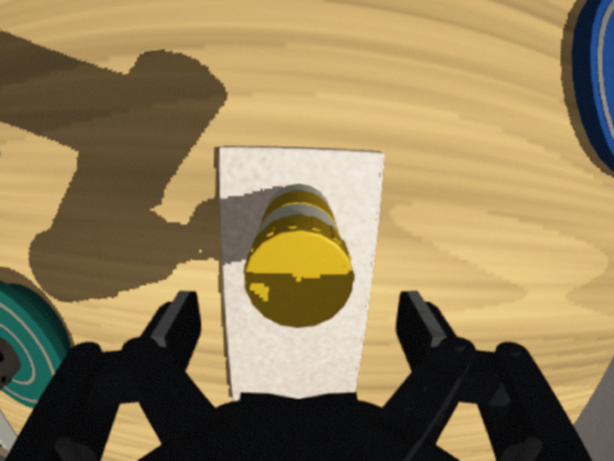

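View pics/s26.png

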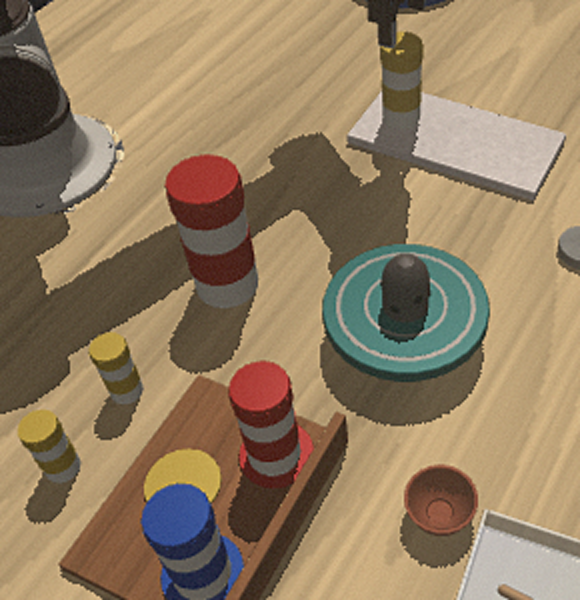

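>>> play_rows:
  motion: [100, 0, 0, -2, 0, 0, 0, 100, 0, 0, -4.5, 0, 0, 0, 100, 0, 0, -4.5, 0, 0, 0, 60, 0, 0, -4.5, 0, 0, 0, 40, 0, 0, -4.5, 0, 0, 0]

```text
clock: 60.62
position: [389.7, 299.6, 101.9]
ee_rot: [-0.045, 0.999, 0.001, 0.001]
contact_force: [1.0, -1.3, 6.7]
gripper_width: 52.4
```

>>> play_rows:
  motion: [40, 0, 0, 0, 0, 0, 0, 40, 0, 0, 0, 0, 0, 0, 40, 0, 0, 0.5, 0, 0, 0, 40, 0, 0, 3, 0, 0, 0, 40, 0, 0, 7, 0, 0, 0]

```text
clock: 61.25
position: [387.7, 297.3, 169.4]
ee_rot: [-0.045, 0.999, -0.002, -0.002]
contact_force: [1.4, 0.2, -1.9]
gripper_width: 52.7
```

>>> play_rows:
  motion: [40, 0, 0, 4, 0, 0, 0, 40, 0, 0, 7, 0, 0, 0, 40, 2, -3, 8, 0, 0, 0, 40, 4, -7, 8, 0, 0, 0, 40, 6, -12, 8, 0, 0, 0]

```text
clock: 61.88
position: [448.7, 177.6, 249.9]
ee_rot: [-0.046, 0.999, -0.0, -0.001]
contact_force: [0.8, 0.3, -2.8]
gripper_width: 52.6
```

>>> play_rows:
  motion: [40, 1.7, -5, 0, 0, 0, 0, 40, 1.7, -10, 0, 0, 0, 0, 40, 1.7, -15, 0, 0, 0, 0, 40, 1.7, -20.5, 0, 0, 0, 0, 40, 1.7, -25.5, 0, 0, 0, 0]

```text
clock: 62.5
position: [464.8, -78.0, 249.9]
ee_rot: [-0.045, 0.999, 0.0, -0.001]
contact_force: [1.0, 0.8, -2.1]
gripper_width: 52.7
```

>>> play_rows:
  motion: [40, 0, -5, 0, 0, 0, 0, 40, 0, -10, 0, 0, 0, 0, 40, 0, -15, 0, 0, 0, 0, 40, 0, -19, 0, 0, 0, 0, 40, 0, -21.4, 0, 0, 0, 0]

```text
clock: 63.12
position: [464.9, -291.8, 249.3]
ee_rot: [-0.044, 0.999, 0.001, -0.001]
contact_force: [0.3, -0.0, -1.8]
gripper_width: 52.7
```

>>> play_rows:
  motion: [40, 0, 0, -3, 0, 0, 0, 40, 0, 0, -6, 0, 0, 0, 40, 0, 0, -10, 0, 0, 0, 40, 0, 0, -10, 0, 0, 0, 40, 0, 0, -10, 0, 0, 0]

```text
clock: 63.75
position: [466.7, -290.7, 151.6]
ee_rot: [-0.045, 0.999, -0.001, 0.001]
contact_force: [0.6, -0.2, -1.2]
gripper_width: 52.7
```

>>> play_rows:
  motion: [40, 0, 0, 0, 0, 0, 0, 40, 0, 0, 0, 0, 0, 0, 40, 0, 0, 0, 0, 0, 0, 40, 0, 0, 0, 0, 0, 0, 40, 0, 0, 0, 0, 0, 0]

```text
clock: 64.38
position: [465.9, -290.3, 150.3]
ee_rot: [-0.045, 0.999, 0.0, 0.0]
contact_force: [-0.4, -0.8, -2.6]
gripper_width: 52.1
```

Run:
```python
from h import *
p,d,X,hsv=cloud('wrist'); save(p,'w27.png',1.4)
s=arm.read_state();print(np.round(s['position'],1),s['ee_rot'],s['contact_force'],s['gripper_width'])
```

```text
[ 465.9 -290.3  150.3] [-4.51827129e-02  9.98978740e-01  2.78989094e-06 -1.75345045e-05] [ 1.12673299  0.23360905 -2.89113802] 52.29883914501097
```

View pics/w27.png

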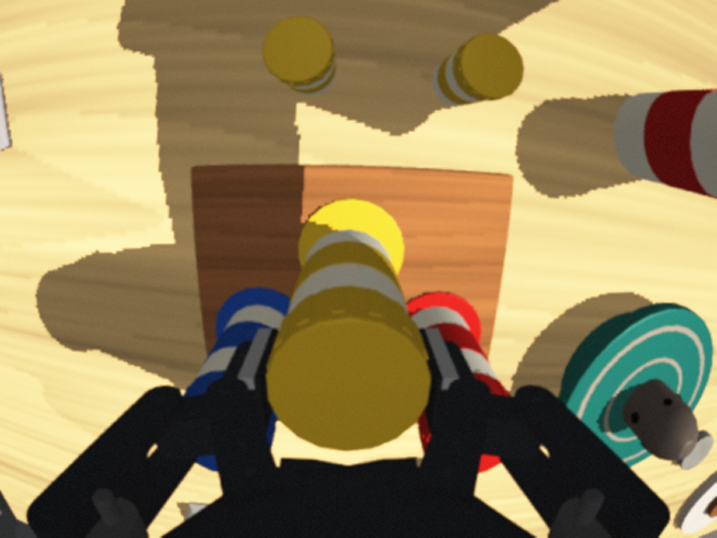

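>>> play_rows:
  motion: [40, 0, 0, -1.5, 0, 0, 0, 40, 0, 0, -3, 0, 0, 0, 40, 0, 0, -4, 0, 0, 0, 40, 0, 0, -4.5, 0, 0, 0, 40, 0, 0, -4.5, 0, 0, 0]

```text
clock: 65.05
position: [465.8, -290.3, 104.8]
ee_rot: [-0.045, 0.999, 0.0, -0.0]
contact_force: [0.8, 0.2, -0.9]
gripper_width: 52.5
```

>>> play_rows:
  motion: [40, 0, 0, -0.2, 0, 0, 0, 40, 0, 0, -0.4, 0, 0, 0, 40, 0, 0, -0.45, 0, 0, 0, 40, 0, 0, -0.45, 0, 0, 0, 40, 0, 0, -0.45, 0, 0, 0]

```text
clock: 65.68
position: [466.5, -290.5, 103.0]
ee_rot: [-0.046, 0.999, -0.001, 0.001]
contact_force: [-1.5, 2.4, 7.5]
gripper_width: 52.9
```

Contact. Release, rise, then clear away toward free space for a final check.

>>> play_rows:
  motion: [75, 0, 0, 0, 0, 0, 0, 100, 0, 0, 0, 0, 0, 0, 100, 0, 0, 0, 0, 0, 0, 100, 0, 0, 0, 0, 0, 0, 100, 0, 0, 0, 0, 0, 0]

```text
clock: 66.3
position: [465.9, -290.3, 100.7]
ee_rot: [-0.045, 0.999, 0.0, -0.0]
contact_force: [0.7, -0.0, 0.1]
gripper_width: 85.3
```

>>> play_rows:
  motion: [100, 0, 0, 2, 0, 0, 0, 100, 0, 0, 5, 0, 0, 0, 100, 0, 0, 9, 0, 0, 0, 100, 0, 0, 13, 0, 0, 0, 100, 0, 4, 13, 0, 0, 0]

```text
clock: 66.92
position: [467.9, -251.8, 234.3]
ee_rot: [-0.044, 0.999, -0.002, 0.004]
contact_force: [-0.3, 0.7, -1.7]
gripper_width: 85.6
```

>>> play_rows:
  motion: [100, 0, 5, 0, 0, 0, 0, 100, 0, 10, 0, 0, 0, 0, 100, 0, 15, 0, 0, 0, 0, 100, 0, 20, 0, 0, 0, 0, 100, 0, 25, 0, 0, 0, 0]

```text
clock: 67.55
position: [465.7, 1.3, 231.0]
ee_rot: [-0.045, 0.999, 0.0, 0.0]
contact_force: [0.7, -0.1, 0.6]
gripper_width: 85.4
```

>>> play_rows:
  motion: [100, 0, 5, 0, 0, 0, 0, 100, 0, 10, 0, 0, 0, 0, 100, 0, 15, 0, 0, 0, 0, 100, 0, 18, 0, 0, 0, 0, 100, 0, 18, 0, 0, 0, 0]

```text
clock: 68.18
position: [465.8, 181.4, 230.6]
ee_rot: [-0.047, 0.999, -0.0, -0.0]
contact_force: [1.0, -1.2, 0.2]
gripper_width: 85.1
```

Run:
```python
from h import *
p,d,X,hsv=cloud('top'); save(p,'t28.png',4,(190,100,410,240) if 0 else (225,100,410,240))
for n in('top','scene'):
    p,d,X,hsv=cloud(n)
    for t in['red_jar','yellow_jar','blue_jar','red_coaster','yellow_coaster','blue_coaster','clay_rocket','banding_wheel','test_bowl']:
      for k in arm.outline_of(t,n)[:3]:
        if k['confidence']<.4: continue
        m=k['mask']; zz=np.nanpercentile(X[m][:,2],97);mm=m&(X[...,2]>zz-6)
        c,r=circ(mm,X);print(n,t,round(k['confidence'],2),round(float(zz),1),np.round(c,1),round(r,1))
save(p,'s28.png',2,(60,50,350,350))
s=arm.read_state();print(np.round(s['position'],1),s['clock'],s['contact_force'])
```

```text
top red_jar 0.86 138.9 [ 527.1 -219.2] 26.6
top red_jar 0.58 172.2 [347.3 -54.1] 37.7
top red_jar 0.42 19.4 [468.3 294.3] 148.0
top yellow_jar 0.68 83.5 [ 345.3 -326.8] 17.8
top yellow_jar 0.57 138.7 [ 466.5 -291.4] 27.1
top yellow_jar 0.48 83.7 [ 340.9 -226.4] 18.2
top blue_jar 0.64 138.5 [ 538.6 -350.5] 27.3
top blue_jar 0.64 127.7 [564.9 -21.7] 15.4
top red_coaster 0.58 20.8 [ 528.2 -218.6] 36.2
top yellow_coaster 0.8 19.5 [ 467.5 -286. ] 35.8
top yellow_coaster 0.52 20.0 [ 528.8 -217.6] 36.2
top blue_coaster 0.56 25.8 [ 526.4 -318.1] 40.3
top clay_rocket 0.67 127.6 [564.9 -21.7] 15.4
top banding_wheel 0.66 58.8 [566.2 -19.3] 89.6
top test_bowl 0.91 36.7 [ 697.1 -192.5] 34.6
scene red_jar 0.94 138.2 [ 527.1 -221.7] 27.5
scene red_jar 0.56 171.2 [347.9 -55.9] 39.1
scene yellow_jar 0.85 82.8 [ 343.8 -329.3] 18.8
scene yellow_jar 0.76 82.6 [ 341.5 -228.7] 17.8
scene yellow_jar 0.58 138.1 [ 491.  -300.7] 54.1
scene blue_jar 0.6 138.2 [ 538.3 -352.6] 27.3
scene red_coaster 0.66 19.0 [ 528.2 -220.7] 36.4
scene yellow_coaster 0.53 19.2 [ 468.7 -290.7] 35.5
scene blue_coaster 0.95 21.7 [ 542.3 -354.7] 40.0
scene blue_coaster 0.68 19.0 [ 528.  -220.2] 36.6
scene clay_rocket 0.59 126.3 [565.7 -23. ] 15.6
scene banding_wheel 0.92 58.4 [565.8 -19.9] 91.1
scene test_bowl 0.7 36.8 [ 696.1 -193.7] 35.1
[465.9 179.7 230.8] 69.225 [-0.80366911 -0.34254402 -0.57500349]
```

View pics/t28.png

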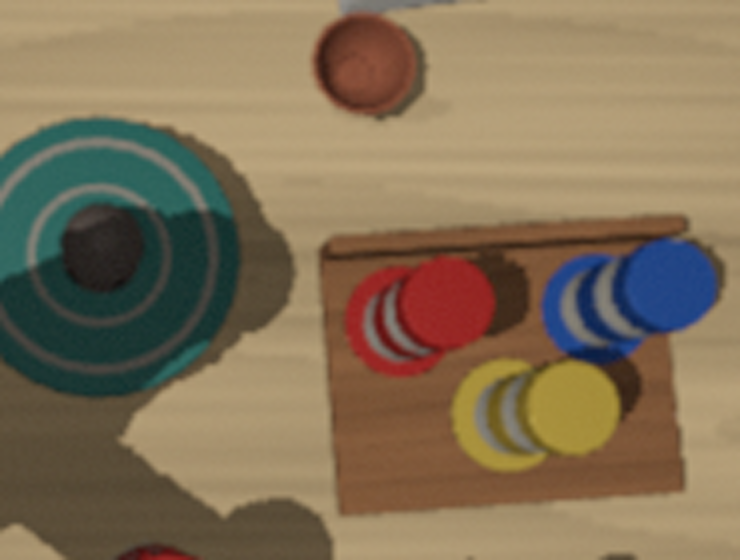

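View pics/s28.png

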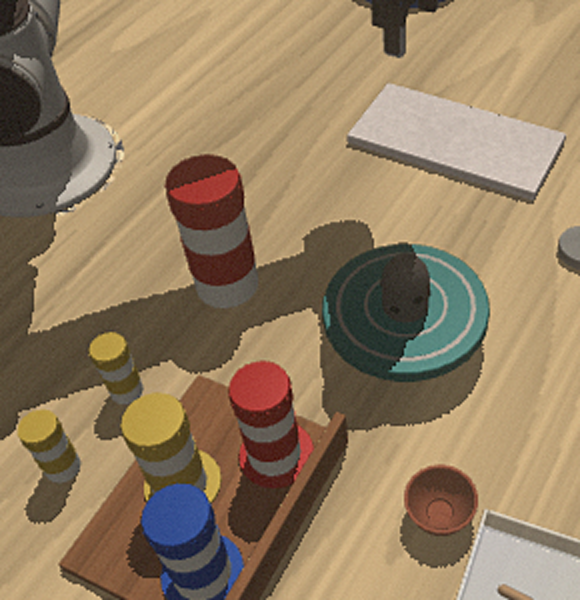

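All offsets are a few mm, everything stands upright and the arm is clear. Handing in.

```bash
python3 -c "
from bench import arm
print(arm.job_done())"
```

```text
the job is handed in; nothing more can be done
None
```

The job is handed in at about 69 s of the 147 s allowed. No verdict came back, so success is judged only from my own checks.

I moved the yellow, red and blue tray jars to the side board, then set the rocket on the banding wheel. After that I put each jar back on the coaster of its own colour, and I left the decoy jars alone.

**Final camera checks:**
- **Rocket:** upright, about 2–3 mm from the wheel's centre.
- **Red and blue jars:** upright, within about 2 mm of their coasters' centres. For blue I compared against where I had located its coaster while it was bare, because its last outline fits were contaminated.
- **Yellow jar:** upright, 2 to 5 mm from centre. The top camera's coaster fit, partly covered by the jar, gave the 5 mm; my earlier fits gave about 2 mm.
- **Bowl:** unmoved, within about 1 mm.
- **Gripper:** open and clear of everything.

**Disagreements:** The scene and top cameras differ by about 2 mm, within the stated calibration. The scene camera's last fit of the yellow cap was also unusable, because its outline took in other parts.

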